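# Put the tray sealer's power box into service with its switch key

### The arm

A 6-joint arm with a two-finger parallel gripper is mounted at the origin on a cart in front of the work surface, level with it; the furniture and walls round the work are solid. World frame = base frame: x ahead of the robot, y to its left, z up, the work surface at z = 0. Lengths are in m, angles in rad, forces in N, time in s.
With the tool pointing down it reaches from about 0.35 to 0.775 m from the base axis. Payload 5.5 kg.
Tool frame: the origin (TCP) lies between the finger pads; the fingertips stand 8 mm ahead of it and the grasp point (between the pads) lies 11 mm behind it; z points along the fingers, y is the line along which they close (so a half turn about z gives the same grasp; the last joint's range is limited). The gripper opens to 85 mm and grips with 20 to 120 N. Pads are 22 mm wide; open, the fingers measure 114 mm over their backs; the gripper's body (76 mm by 85 mm) begins 54 mm behind the grasp point. The pads swing forward as they close: fully open they stand 13 mm farther back than shut.
Start: joints at [-1.243, 0.313, 0.046, 1.304, 0, 1.431], TCP at [0.259, -0.513, 0.239] pointing down, gripper open.
Joint ranges: [-2.76, 2.76], [-0.86, 1.69], [-1.03, 1.26], [-2.2, 2.34], [-1.47, 1.5], [-3.14, 3.14]. Speed limits (rad/s): [2.57, 2.57, 3.14, 3.14, 3.14, 3.14].

### API

Orientations are given as a unit quaternion [w, x, y, z].
In Python, from workcell import env gives the robot as it stands.
- The arm moves only by the tool move_arm, never from a script. Its argument "moves" is one flat list of numbers, 5 for each row, row after row: the shift along the world's x, y, z in m, then the turn about the world's z in rad, then the finger opening in m, from 0 to 0.0854. A call has 1 to 12 rows; each row is the pose to reach, as a shift and turn from the pose commanded when the call began; what a row does not reach only later rows make up. A row lasts 1/12 s, in which the tool goes at most 41.7 mm and 7.16 degrees, less where a joint would pass 70% of its speed; a pose out of reach is approached as far as the arm can. A call with a gripper value outside its range is refused whole. The fingers move at their own pace and stop on an object; "newtons" is the grip in N (left out, the last holds). Time passes only in rows, so rows that repeat a pose let the fingers close. It gives the time, the measured TCP pose, the force, the opening and the grip force at its end, in the units of the state.
- env.get_state(): the state, without advancing time (a new reading comes with each control period).
- env.read_camera(name): name is "scene" or "top"; returns a dict with "pixels" (384x512x3 uint8, red, green, blue), "camera_matrix" (3x3 intrinsics, pixels), "rvec" (rotation vector, rad) and "tvec" (3), from world to camera coordinates, as OpenCV has them. Camera axes: x right, y down, z forward; pixel columns grow to the right and rows downward; lengths in m; the calibration is good to about 2 mm. A picture is of the moment at which its call begins. There is no depth.
- env.hand_in(): hands the job in; it is judged then, once.
The state is a dict: "clock": time; "joint_pos": joint angles; "qvel": joint speeds; "tau": joint torques, N m; "tcp_pos": TCP position; "orientation": TCP orientation; "wrist_force": force on the tool from outside, world axes, zero at the start; "ft_torque": the same for the moment, N m; "finger_gap": finger opening in m; "grip_force": force on a finger pad.
Only numpy, scipy, OpenCV 4.12 (cv2) and the standard library are available. Lean on these libraries where they do the work, as an engineer would, in place of code of your own. Each camera call takes 0.05 s, during which the arm holds its last target. There are 200 camera calls.

### The job

Put the tray sealer's grey power box into service: first swing the steel hasp on its top down over the brass staple until it lies flat. Then push the switch key fully home into the lock cylinder on the sloping front and let go of it, take it again by its grip and turn it clockwise as far as it goes (pointer from the red dot to the green dot), leaving it in the lock. Leave all the other things on the table where they stand.

Things in the scene. Friction and masses are not known exactly. Their poses are not given: they have to be found in the camera images.
- power_box: fixed grey console 145 (x) x 220 (y) x 110 mm high, standing with some yaw; origin under its centre, z up, front -x. Front upright to z = 60 mm, then sloping back at 27 degrees from level (x = -72, z = 60 to x = 28, z = 110 mm) with the lock at right angles on the slope's middle; then a flat top, x = 28 to 73 mm, with the hasp
- hasp_hinge (a point): point on the hinge axis of the hasp, on the box's flat top at (50, -40, 114) mm of power_box; axes as power_box. The hinge axis is the box's x axis. A fixed brass staple, 5 mm wide and 14 mm long along y, stands 45 mm from the hinge on its +y side, its top 12 mm above the hinge axis
- hasp_tip (a point): top face of the yellow-marked end tab of the hasp, 72 mm from the hinge axis. The hasp is a steel leaf 85 mm long, 26 mm wide, 4 mm thick, with a slot for the staple 33 to 57 mm from the hinge; y runs from the hinge along the leaf, x along the hinge axis, z is the normal of its upper face (the upper face is pushed to close it)
- hasp (a joint): angle of the hasp (rad): 0 flat on the box over the staple (leaf points along the box's +y), about 1.57 upright, 1.95 fully open; stays where it is left (stiff hinge, about 1 N at the tip)
- lock_mouth (a point): centre of the slot's mouth in the end face of the round lock cylinder (47 mm diameter, 30 mm proud of the slope). z points out of the lock (up and toward the front, 27 degrees from vertical), y is the slot's long direction. The slot is 18 x 8 mm, 30 mm deep, with a 2 mm chamfer; it turns with the cylinder
- key_lock (a joint): angle of the lock cylinder (rad): 0 off (pointer at the red dot, up the slope), 1.5 on at the stop (green dot), growing clockwise as seen from the front; turns about -z of lock_mouth; friction about 0.08 N m
- switch_key: loose switch key, 100 mm long, about 80 g, lying flat, axis 10 mm above its underside; origin on the underside below the shoulder's front face, x toward the blade, y the blade's width, z up. Along x (mm): black and yellow grip -68 to -28, 34 wide (y), 20 thick; shank 12 dia; shoulder 20 dia, -8 to 0; steel blade 0 to 26, 16 wide, 6 thick. Fits the slot either way up
- key_shoulder (a point): point on the key's axis at the shoulder's front face; axes as switch_key; coincides with lock_mouth when the key is fully home (shoulder resting on the lock's end face)
- key_grip (a point): centre of the key's grip, 48 mm behind the shoulder's front face; axes as switch_key
- garlic_a: loose garlic bulb, 50 mm wide, 51 mm high, close beside the key; origin under its centre
- garlic_b: loose garlic bulb, 60 mm wide, 58 mm high, close beside the key on the other side; origin under its centre
- tub: loose clear food tub with green lid, 89 x 129 x 56 mm, in front to the side where the key is not; origin under its centre
- chilli_jar: loose red-capped jar, 59 mm diameter, 86 mm high, to the right of the box; origin under its centre
- spice_jar: loose green-capped jar, 46 mm diameter, 106 mm high, to the left of the box; origin under its centre
- label_roll: loose roll of labels, 84 mm diameter, 46 mm high, at the right; origin under its centre
- tape_roll: loose roll of brown tape, 93 mm diameter, 48 mm high, at the right; origin under its centre
Not all that is in view belongs to the job. What is meant by the switch_key is not turquoise, and is the smaller of those in its own colour.

How it is judged:
On the way, in this order (a step that is already met when the one before it is completed fails the run):
1. the hasp lies closed over the staple (value of joint hasp below 0.1 rad), for 0.2 s.
2. the key is fully home in the lock and let go, not yet turned (distance between key_shoulder and lock_mouth below 0.006 m and angle between the x axis of switch_key and the z axis of lock_mouth, either way round below 0.2 rad and value of joint key_lock below 0.5 rad and contact force between the fingers and switch_key below 0.2 N), for 0.2 s.
3. the key has turned the lock on (value of joint key_lock above 1.38 rad and distance between key_shoulder and lock_mouth below 0.008 m), for 0.1 s.
At the end, for the whole second after the job is handed in: The hasp is closed to within 0.1 rad, the lock stands within 0.12 rad of its stop (joint above 1.38), and the key rests in the lock with its shoulder within 8 mm of the mouth and its axis within 0.2 rad of the lock's (all of step 3 and value of joint hasp below 0.1 rad and angle between the x axis of switch_key and the z axis of lock_mouth, either way round below 0.2 rad and linear speed of switch_key below 0.02 m/s); the robot touches nothing.
It fails at once if a bystander (garlic, tub, jar or roll) is shifted by more than 25 mm or tipped over (distance of any of garlic_a, garlic_b, tub, chilli_jar, spice_jar, label_roll, tape_roll from where it was at the start of the episode above 0.025 m or angle between any of chilli_jar, spice_jar's own z axis and vertical above 0.6 rad).
It also fails if it takes over 72 s, if anything falls off the work surface, if the arm or the gripper's body presses on something with over 40 N, if the wrist force passes 120 N, or if a joint passes its speed limit or range.

## Working session

There is one attempt and no reset: what is moved stays moved. The work goes in short steps, Python scripts to look and compute and a tool call to move; the robot and the scene stay as the last step left them, time stands still between calls to the robot, and variables do not carry over. Pictures are saved under pics/ and viewed, at most 10 in all, crops included, and the job is handed in when it is done.

Besides the shell and the picture viewer there is one more tool, called after "Request:" as name(argument=value, ...) on one line, values as JSON. move_arm: Moves the arm, as the interface text tells. Its arguments: {"type":"object","properties":{"moves":{"type":"array"},"newtons":{"type":"number"}},"required":["moves"]}

```bash
mkdir -p pics
cat > h.py <<'E'
import numpy as np, cv2
from workcell import env
def cam(n):
    c=env.read_camera(n); R=cv2.Rodrigues(np.array(c['rvec'],float))[0]
    return c['pixels'],np.array(c['camera_matrix']),R,np.array(c['tvec'],float).ravel()
def ray(c,uv):
    _,K,R,t=c; d=R.T@np.linalg.inv(K)@np.array([uv[0],uv[1],1.]); return -R.T@t,d
def onz(c,uv,z):
    o,d=ray(c,uv); return o+d*(z-o[2])/d[2]
def tri(c1,u1,c2,u2):
    o1,d1=ray(c1,u1);o2,d2=ray(c2,u2)
    s=np.linalg.lstsq(np.c_[d1,-d2],o2-o1,rcond=None)[0]
    a,b=o1+s[0]*d1,o2+s[1]*d2; return (a+b)/2,np.linalg.norm(a-b)
def proj(c,P):
    _,K,R,t=c; q=K@(R@np.array(P,float)+t); return q[:2]/q[2]
def save(c,f,box=None,s=1):
    im=c[0] if box is None else c[0][box[1]:box[3],box[0]:box[2]]
    cv2.imwrite(f,cv2.resize(cv2.cvtColor(np.ascontiguousarray(im),cv2.COLOR_RGB2BGR),None,fx=s,fy=s,interpolation=cv2.INTER_CUBIC))
E
python3 - <<'E'
from h import *
for n in('scene','top'):
    c=cam(n); save(c,f'pics/{n}0.png',s=1.56); print(n,(-c[2].T@c[3]).round(3),c[1].round(0).tolist(), c[2][2].round(2))
print(env.get_state())
E
```

```text
scene [-0.081 -1.133  0.67 ] [[398.0, 0.0, 257.0], [0.0, 398.0, 198.0], [0.0, 0.0, 1.0]] [ 0.47  0.77 -0.43]
top [-0.757  0.097  1.74 ] [[469.0, 0.0, 259.0], [0.0, 469.0, 181.0], [0.0, 0.0, 1.0]] [ 0.62 -0.09 -0.78]
{'clock': 0.1, 'joint_pos': array([-1.24263291e+00,  3.13952146e-01,  4.50913592e-02,  1.30363117e+00,
        3.00138260e-05,  1.43121934e+00]), 'qvel': array([-9.97389497e-04, -2.40615544e-03,  3.12702369e-03,  1.29787200e-06,
       -4.14694157e-04, -2.08338017e-04]), 'tau': array([ 3.81008009e-03, -4.81723845e+01,  2.99244493e+01,  1.27301386e-02,
       -1.32273021e-04, -1.83155583e-05]), 'tcp_pos': array([ 0.2591137 , -0.51279862,  0.23848228]), 'orientation': array([-8.45459589e-04,  9.72776440e-01,  2.31743995e-01, -6.48843463e-05]), 'wrist_force': array([ 0.13854469, -0.14199498,  0.44027389]), 'ft_torque': array([-0.01440383,  0.00858442,  0.034794  ]), 'grip_force': 0.0, 'finger_gap': 0.08499354459659143}
```

View pics/scene0.png

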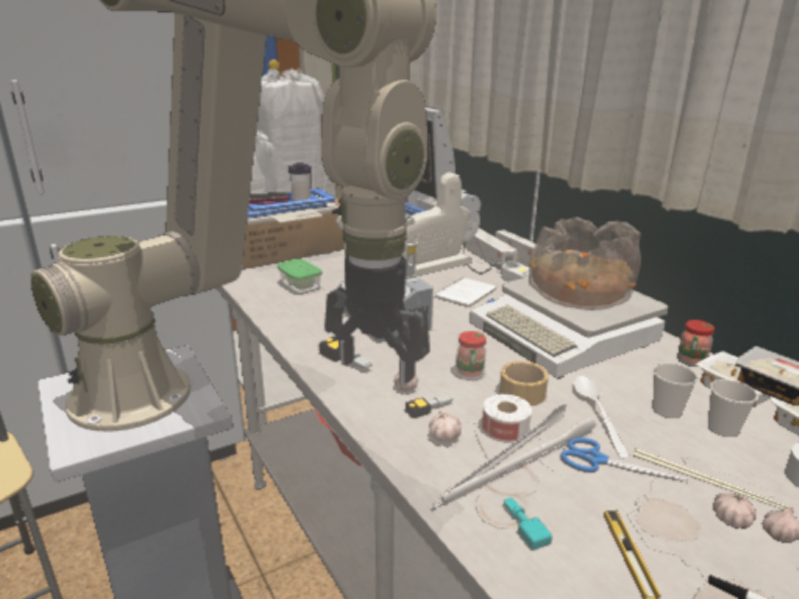

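View pics/top0.png

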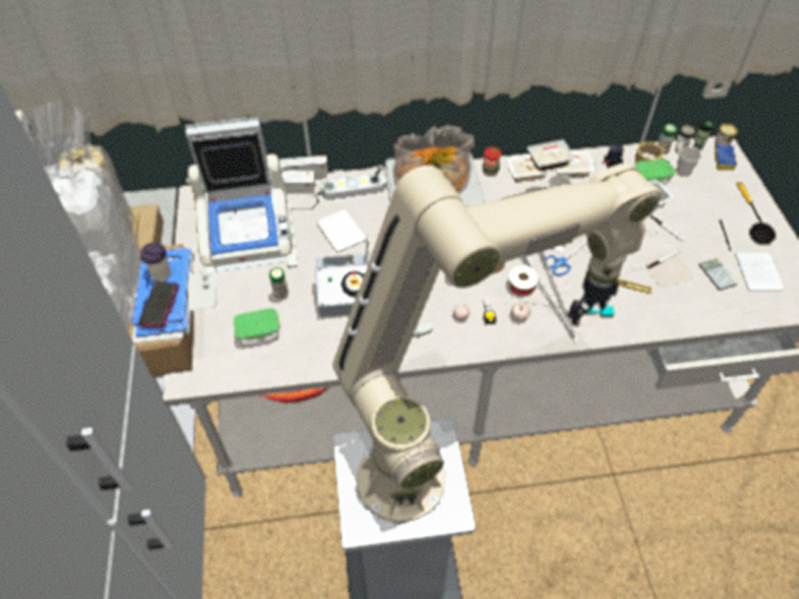

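The scene view shows the small black/yellow key between two garlic bulbs at about (418,405) in the zoomed picture, with a bigger one at (345,350). The gripper and upper arm hide the box, so I'll move the arm out of the way.

Request:
move_arm(moves=[0.04,-0.02,0.02,0,0.085,0.08,-0.04,0.04,0,0.085,0.12,-0.06,0.05,0,0.085,0.16,-0.08,0.05,0,0.085,0.2,-0.1,0.05,0,0.085,0.2,-0.1,0.05,0,0.085,0.2,-0.1,0.05,0,0.085])

```text
clock: 0.68
tcp_pos: [0.4642, -0.6148, 0.2824]
orientation: [-0.002, 0.972, 0.233, -0.0]
wrist_force: [-0.3, 0.3, -1.9]
finger_gap: 0.0849
grip_force: 0.0
```

Run:
```python
from h import *
a=cam('scene');b=cam('top')
save(a,'pics/s1.png',(160,100,400,300),3.3); save(b,'pics/t1.png',(130,100,390,260),3)
```

```text
(no output)
```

View pics/s1.png

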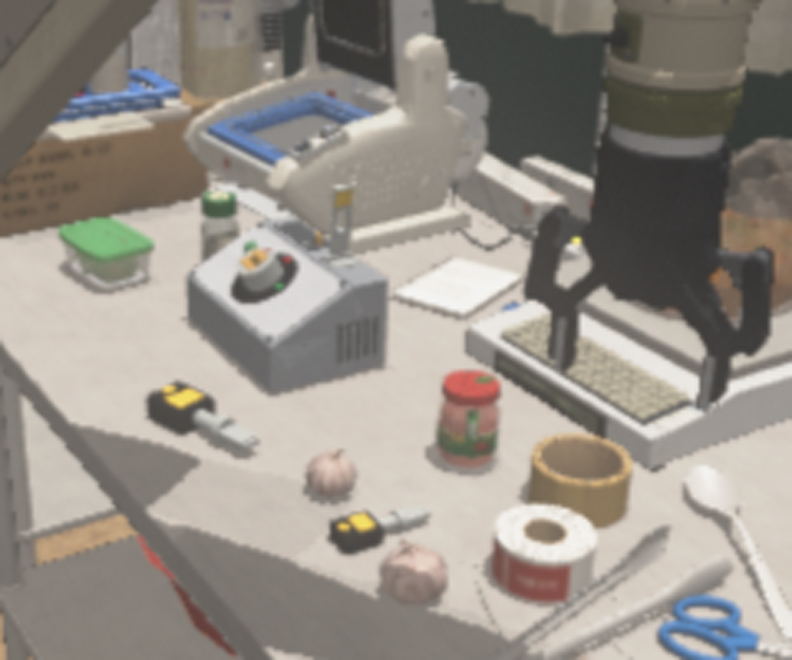

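View pics/t1.png

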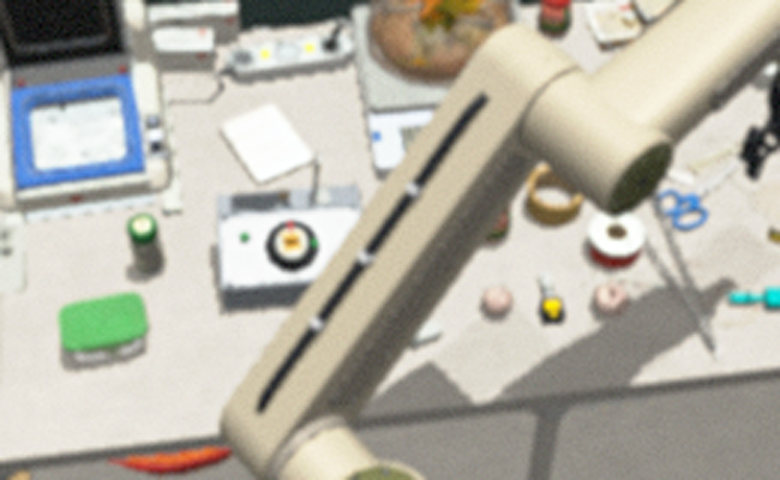

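The right bottom corner of the box's front is at about (272,390) in the scene crop. The hasp is upright with its tip at (343,190), the lock face is at (262,262), and the key's yellow patch is at (357,528), with its blade tip at (430,515). Next I'll zoom in and fit the box pose.

```bash
cat > m.py <<'E'
from h import *
from scipy.optimize import least_squares
a=cam('scene');b=cam('top')
A=lambda u,v:np.array([160+u/3.3,100+v/3.3]); B=lambda u,v:np.array([130+u/3,100+v/3])
pts=[(a,A(272,390),(-72,-110,0)),(a,A(272,347),(-72,-110,60)),(a,A(387,268),(73,-110,110)),(a,A(385,365),(73,-110,0)),(a,A(188,276),(-72,110,60)),(a,A(190,314),(-72,110,0)),(a,A(338,290),(28,-110,110)),
(b,B(224,290),(-72,110,60)),(b,B(226,309),(-72,110,0)),(b,B(220,211),(28,110,110))]
def W(p,q):
    c,s=np.cos(p[2]),np.sin(p[2]); q=np.array(q)/1000; return np.array([p[0]+c*q[0]-s*q[1],p[1]+s*q[0]+c*q[1],q[2]])
r=least_squares(lambda p:np.concatenate([proj(c,W(p,q))-uv for c,uv,q in pts]),[.55,.1,0],loss='soft_l1')
print('box',r.x.round(4)); print(r.fun.reshape(-1,2).round(1).tolist())
E
python3 - <<'E'
from m import *
for n,c,bx in(('s',a,(255,225,320,290)),('t',b,(280,170,345,225))):
    im=cv2.cvtColor(c[0],cv2.COLOR_RGB2HSV)[bx[1]:bx[3],bx[0]:bx[2]]
    m=cv2.inRange(im,(18,120,100),(35,255,255)); M=cv2.moments(m,True); print(n,M['m00'],M['m10']/M['m00']+bx[0],M['m01']/M['m00']+bx[1])
w=lambda c,bx,s:cv2.resize(c[0][bx[1]:bx[3],bx[0]:bx[2]],None,fx=s,fy=s,interpolation=cv2.INTER_CUBIC)
im=np.vstack([np.hstack([w(a,(210,150,285,190),5),w(a,(250,245,325,285),5)]),np.hstack([w(b,(195,160,270,200),5),w(b,(285,180,360,220),5)])])
cv2.imwrite('pics/z.png',im[:,:,::-1]); print(im.shape)
E
```

```text
box [ 0.5969  0.0547 -0.0439]
[[-0.5, 2.2], [-0.5, 0.0], [1.0, 3.2], [0.5, 1.2], [-0.4, -0.7], [-0.5, 1.7], [4.9, -1.2], [-0.8, -1.4], [-0.3, 0.1], [-0.9, 0.7]]
s 35.0 268.0285714285714 258.25714285714287
t 74.0 313.86486486486484 184.6216216216216
(400, 750, 3)
```

View pics/z.png

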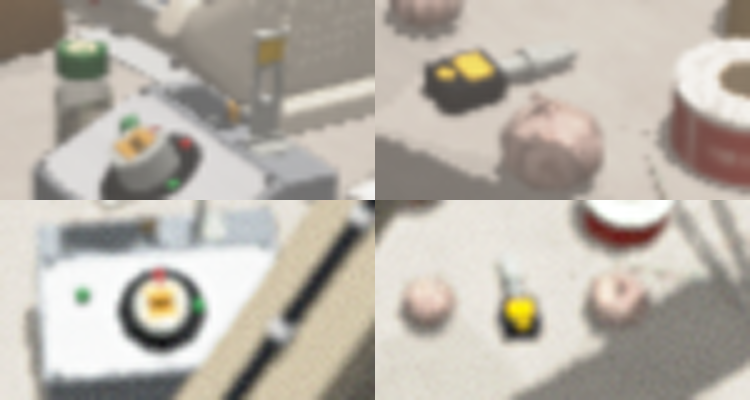

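The zoom shows the lock's orange slot face at scene (237.6,179.2) and top (227,180.2), and the upright hasp tab at scene (263.8,160). The key lies with its blade pointing away from the robot, its tip at scene (290,255.4) and top (311,192.4). Next I'll triangulate.

Run:
```python
from m import *
print('lock',tri(a,(237.6,179.2),b,(227,180.2)))
p=r.x
print('lock from box',W(p,(-35.6,0,111.7)),proj(a,W(p,(-35.6,0,111.7))),proj(b,W(p,(-35.6,0,111.7))))
for n,s in (('tip',(290,255.4)),('yel',(268.6,258.2)),):print(n,onz(a,s,.012 if n=='tip' else .02))
for n,s,z in (('tip',(311,192.4),.012),('yel',(314,202.6),.02),('back',(314,207.6),.01)):print(n,onz(b,s,z))
# blobs: key non-background via black mask
for n,c,bx in(('s',a,(255,240,295,275)),('t',b,(300,185,330,215))):
    im=cv2.cvtColor(c[0],cv2.COLOR_RGB2HSV)[bx[1]:bx[3],bx[0]:bx[2]]
    m=((im[...,2]<75)|cv2.inRange(im,(18,130,100),(35,255,255)).astype(bool)).astype(np.uint8)
    k,l,st,ce=cv2.connectedComponentsWithStats(m); i=1+st[1:,4].argmax(); uv=ce[i]+bx[:2]; print(n,st[i],uv,onz(c,uv,.01))
print('hasptip scene ray at box x=50 plane')
hx=W(p,(50,-40,114)); print('hinge',hx)
for th in(1.2,1.4,1.57,1.75,1.95): q=W(p,(50,-40+72*np.cos(th),114+72*np.sin(th))); print(th,q.round(3),proj(a,q).round(1),proj(b,q).round(1))
```

```text
box [ 0.5969  0.0547 -0.0439]
[[-0.5, 2.2], [-0.5, 0.0], [1.0, 3.2], [0.5, 1.2], [-0.4, -0.7], [-0.5, 1.7], [4.9, -1.2], [-0.8, -1.4], [-0.3, 0.1], [-0.9, 0.7]]
lock (array([0.56320094, 0.05785363, 0.10835224]), np.float64(0.0006510041795421369))
lock from box [0.5613047  0.05622263 0.1117    ] [237.28622629 178.66167472] [227.3663873  179.94534182]
tip [ 0.52712713 -0.33267401  0.012     ]
yel [ 0.45733825 -0.32324105  0.02      ]
tip [ 0.51521112 -0.32297992  0.012     ]
yel [ 0.45041348 -0.32253586  0.02      ]
back [ 0.43002599 -0.31910903  0.01      ]
s [ 8 16 10  5 30] [268.1 258.1] [ 0.46461812 -0.30960505  0.01      ]
t [11 15  6  7 38] [313.31578947 202.86842105] [ 0.45638036 -0.3215693   0.01      ]
hasptip scene ray at box x=50 plane
hinge [0.64506544 0.01250194 0.114     ]
1.2 [0.646 0.039 0.181] [259.9 158.4] [228.7 155.1]
1.4 [0.646 0.025 0.185] [261.7 158.5] [231.7 154.3]
1.57 [0.645 0.013 0.186] [263.4 159.2] [234.5 153.9]
1.75 [ 0.645 -0.     0.185] [265.2 160.6] [237.4 153.9]
1.95 [ 0.644 -0.014  0.181] [267.1 162.9] [240.5 154.3]
```

Request:
move_arm(moves=[0.187,0.54,-0.03,2.63,0,0.187,0.54,-0.03,2.63,0,0.187,0.54,-0.03,2.63,0,0.187,0.54,-0.03,2.63,0,0.187,0.54,-0.03,2.63,0,0.187,0.54,-0.03,2.63,0,0.187,0.54,-0.03,2.63,0,0.187,0.54,-0.03,2.63,0,0.187,0.54,-0.03,2.63,0,0.187,0.54,-0.03,2.63,0,0.187,0.54,-0.03,2.63,0,0.187,0.54,-0.03,2.63,0])

```text
clock: 1.98
tcp_pos: [0.6214, -0.1397, 0.2653]
orientation: [0.001, 0.552, 0.834, 0.0]
wrist_force: [0.2, -0.9, 0.3]
finger_gap: 0.0
grip_force: 0.0
```

Request:
move_arm(moves=[0,0,0,1.15,0,0,0,0,1.15,0,0,0,0,1.15,0,0,0,0,1.15,0,0,0,0,1.15,0,0,0,0,1.15,0,0,0,0,1.15,0,0,0,0,1.15,0,0,0,0,1.15,0,0,0,0,1.15,0])

```text
clock: 2.82
tcp_pos: [0.6212, -0.1417, 0.2651]
orientation: [0.001, 0.011, 1.0, -0.0]
wrist_force: [-0.5, -0.4, -0.1]
finger_gap: 0.0
grip_force: 0.0
```

Request:
move_arm(moves=[0.024,0.04,-0.02,-0.02,0,0.024,0.08,-0.05,-0.02,0,0.024,0.082,-0.088,-0.02,0,0.024,0.1,-0.088,-0.02,0,0.024,0.12,-0.088,-0.02,0,0.024,0.14,-0.088,-0.02,0,0.024,0.16,-0.092,-0.02,0,0.024,0.182,-0.098,-0.02,0,0.025,0.196,-0.105,-0.02,0,0.026,0.21,-0.112,-0.02,0,0.026,0.22,-0.119,-0.02,0,0.026,0.228,-0.127,-0.02,0])

```text
clock: 3.82
tcp_pos: [0.6486, 0.0873, 0.136]
orientation: [0.0, 0.022, 1.0, 0.0]
wrist_force: [0.7, -1.5, 0.7]
finger_gap: -0.0003
grip_force: 0.2
```

Request:
move_arm(moves=[0,0,-0.007,0,0,0,0,-0.013,0,0,0,0,-0.018,0,0,0,0,-0.018,0,0])

```text
clock: 4.15
tcp_pos: [0.6487, 0.0869, 0.1232]
orientation: [0.002, 0.022, 1.0, 0.001]
wrist_force: [-10.1, 3.3, 25.1]
finger_gap: -0.0001
grip_force: 12.3
```

Run:
```python
from h import *
a=cam('scene');b=cam('top')
w=lambda c,bx,s:cv2.resize(c[0][bx[1]:bx[3],bx[0]:bx[2]],None,fx=s,fy=s,interpolation=cv2.INTER_CUBIC)
im=np.vstack([w(a,(200,130,310,190),6),w(b,(190,140,300,190),6)])
cv2.imwrite('pics/h1.png',im[:,:,::-1]); print(im.shape)
```

```text
(660, 660, 3)
```

View pics/h1.png

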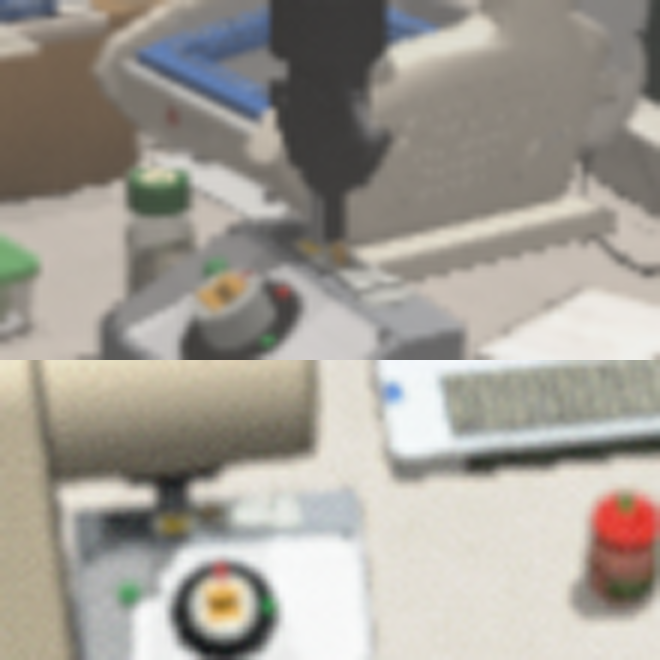

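The hasp is closed flat: the tab lies under the fingertip with the staple standing through the slot. Next I'll measure the key more exactly while the view is clear.

Run:
```python
from h import *
a=cam('scene');b=cam('top')
w=lambda c,bx,s:cv2.resize(c[0][bx[1]:bx[3],bx[0]:bx[2]],None,fx=s,fy=s,interpolation=cv2.INTER_CUBIC)
im=np.vstack([w(a,(245,235,310,280),10),w(b,(290,180,345,215),10)[:, :650] if 0 else cv2.copyMakeBorder(w(b,(290,183,345,213),8),0,0,0,210,cv2.BORDER_CONSTANT)])
cv2.imwrite('pics/k.png',im[:600,:,::-1]); print(im.shape)
```

```text
(690, 650, 3)
```

View pics/k.png

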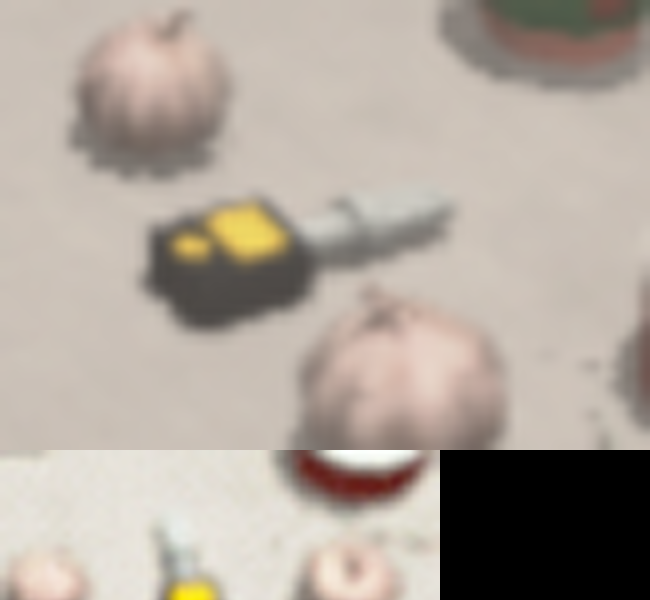

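Request:
move_arm(moves=[0,0,0.04,0,0,0,0,0.08,0,0,0,0,0.11,0,0,-0.2,-0.31,0.1,0,0.03,-0.2,-0.31,0.1,0,0.06,-0.2,-0.31,0.1,0,0.06,-0.2,-0.31,0.1,0,0.06,-0.2,-0.31,0.1,0,0.06,-0.2,-0.31,0.1,0,0.06,-0.2,-0.31,0.1,0,0.06,-0.2,-0.31,0.1,0,0.06,-0.2,-0.31,0.1,0,0.06])

```text
clock: 5.35
tcp_pos: [0.4466, -0.2259, 0.2177]
orientation: [-0.0, 0.023, 1.0, -0.0]
wrist_force: [-0.1, -0.4, 0.7]
finger_gap: 0.06
grip_force: 0.0
```

The key's grip-top corners in the scene crop are at about (257,198), (312,250) and (155,230), and the blade tip is at (450,205). The garlic bulbs sit at each side, with the bigger one nearer the camera.

Run:
```python
from h import *
a=cam('scene');b=cam('top'); A=lambda u,v:(245+u/10,235+v/10)
for n,u,z in(('frontL',(257,198),.02),('frontR',(312,250),.02),('backL',(153,230),.02),('backRb',(190,325),.0),('frontRb',(310,290),0.),('tip',(448,205),.012),('shank',(310,222),.016),('gAtop',(190,15),.05),('gBtop',(370,295),.058)): print(n,onz(a,A(*u),z).round(4))
for n,u,z in(('tip',(165,70),.012),('yel',(190,145),.02),('shank',(180,115),.016),('gA',(45,130),.025),('gB',(350,125),.03)): print(n,onz(b,(290+u[0]/8,183+u[1]/8),z).round(4))
```

```text
frontL [ 0.4723 -0.3114  0.02  ]
frontR [ 0.4714 -0.342   0.02  ]
backL [ 0.437  -0.3103  0.02  ]
backRb [ 0.4367 -0.3318  0.    ]
frontRb [ 0.4764 -0.3346  0.    ]
tip [ 0.5263 -0.3328  0.012 ]
shank [ 0.4823 -0.3247  0.016 ]
gAtop [ 0.4835 -0.2551  0.05  ]
gBtop [ 0.4408 -0.4136  0.058 ]
tip [ 0.5192 -0.322   0.012 ]
yel [ 0.4587 -0.3231  0.02  ]
shank [ 0.4832 -0.3229  0.016 ]
gA [ 0.4768 -0.2425  0.025 ]
gB [ 0.453  -0.4136  0.03  ]
```

Request:
move_arm(moves=[0.003,-0.04,0,0,0.052,0.003,-0.08,-0.01,0,0.052,0.003,-0.1,-0.04,0,0.052,0.003,-0.1,-0.08,0,0.052,0.003,-0.1,-0.12,0,0.052,0.003,-0.1,-0.14,0,0.052,0.003,-0.1,-0.14,0,0.052])

```text
clock: 6.03
tcp_pos: [0.4482, -0.3208, 0.0724]
orientation: [-0.004, 0.023, 1.0, 0.004]
wrist_force: [-0.6, 0.5, 0.0]
finger_gap: 0.0518
grip_force: 0.0
```

Run:
```python
from h import *
a=cam('scene');b=cam('top')
w=lambda c,bx,s:cv2.resize(c[0][bx[1]:bx[3],bx[0]:bx[2]],None,fx=s,fy=s,interpolation=cv2.INTER_CUBIC)
im=np.vstack([w(a,(235,200,325,280),6),cv2.copyMakeBorder(w(b,(290,183,345,213),4),0,0,0,320,cv2.BORDER_CONSTANT)])
cv2.imwrite('pics/k2.png',im[:600,:,::-1]); print(im.shape)
s=env.get_state();print(s['tcp_pos'],s['joint_pos'])
```

```text
(600, 540, 3)
[ 0.45122007 -0.32319132  0.07766806] [-7.66246505e-01  3.77610379e-01 -2.75846667e-01  9.19385233e-01
  9.15334053e-05 -7.22014774e-01]
```

View pics/k2.png

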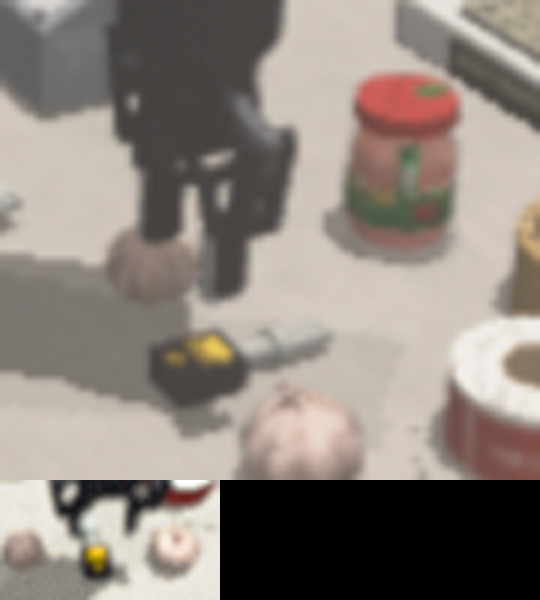

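The fingers hang over the key, one each side, with clearance to both bulbs. I'll go down, grip lightly and lift.

Request:
move_arm(moves=[-0.001,-0.001,-0.03,0,0.052,-0.001,-0.001,-0.055,0,0.052,-0.001,-0.001,-0.066,0,0.052,-0.001,-0.001,-0.066,0,0.04,-0.001,-0.001,-0.066,0,0.03,-0.001,-0.001,-0.066,0,0.02,-0.001,-0.001,-0.066,0,0.02,-0.001,-0.001,-0.066,0,0.02], newtons=25)

```text
clock: 6.8
tcp_pos: [0.4515, -0.3252, 0.0136]
orientation: [0.001, 0.022, 1.0, -0.001]
wrist_force: [0.1, 0.0, -1.0]
finger_gap: 0.0332
grip_force: 28.8
```

Request:
move_arm(moves=[0,0,0.02,0,0.02,0,0,0.05,0,0.02,0,0,0.09,0,0.02,0,0,0.13,0,0.02,0,0,0.16,0,0.02,0,0,0.16,0,0.02])

```text
clock: 7.3
tcp_pos: [0.4538, -0.3273, 0.1803]
orientation: [0.005, 0.022, 1.0, -0.004]
wrist_force: [0.1, -0.1, -0.3]
finger_gap: 0.0328
grip_force: 28.8
```

Run:
```python
from h import *
a=cam('scene');b=cam('top')
w=lambda c,bx,s:cv2.resize(c[0][bx[1]:bx[3],bx[0]:bx[2]],None,fx=s,fy=s,interpolation=cv2.INTER_CUBIC)
im=np.vstack([w(a,(235,170,325,240),6),cv2.copyMakeBorder(w(b,(290,153,345,193),4),0,0,0,320,cv2.BORDER_CONSTANT)])
cv2.imwrite('pics/k3.png',im[:600,:,::-1]); print(im.shape)
s=env.get_state();print(s['tcp_pos'],s['wrist_force'],s['ft_torque'],s['finger_gap'],s['grip_force'])
```

```text
(580, 540, 3)
[ 0.4516561  -0.3253383   0.17441693] [-0.41111332  0.64315601 -2.17818636] [0.05649319 0.00621281 0.01198109] 0.033414758808277 28.819735050201416
```

View pics/k3.png

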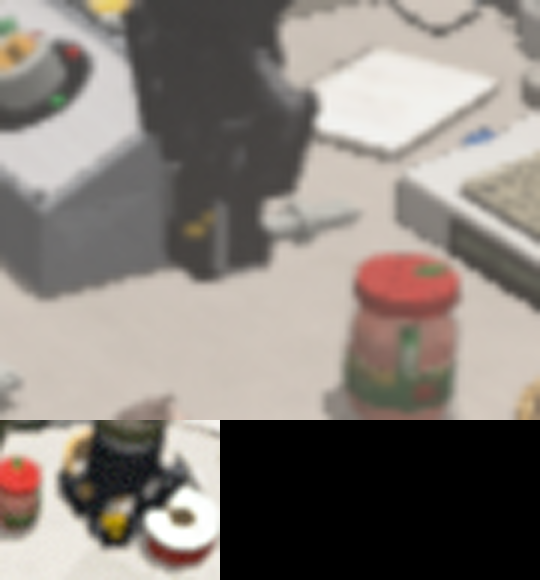

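The key is held level in the fingers, with its blade tip at scene (294.7,205.5). It needs a 63° pitch in the hand, and I plan to get that by pressing the tip against the box's upright front and moving up in an arc. First I'll work out the reach from pads to tip.

Run:
```python
from h import *
a=cam('scene')
o,d=ray(a,(294.5,205.7))
for y in(-.325,-.33,-.335):
    print(y,(o+d*(y-o[1])/d[1]).round(4))
print(proj(a,(.5235,-.329,.172)), env.get_state()['tcp_pos'])
```

```text
-0.325 [ 0.5388 -0.325   0.1708]
-0.33 [ 0.535  -0.33    0.1739]
-0.335 [ 0.5312 -0.335   0.177 ]
[290.93415503 207.06045739] [ 0.45074643 -0.32445857  0.17256611]
```

Request:
move_arm(moves=[-0.02,0.327,-0.02,0,0.02,-0.02,0.327,-0.02,0,0.02,-0.02,0.327,-0.02,0,0.02,-0.02,0.327,-0.02,0,0.02,-0.02,0.327,-0.02,0,0.02,-0.02,0.327,-0.02,0,0.02,-0.02,0.327,-0.02,0,0.02,-0.02,0.327,-0.02,0,0.02,-0.02,0.327,-0.04,0,0.02,-0.02,0.327,-0.08,0,0.02,-0.02,0.327,-0.12,0,0.02,-0.02,0.327,-0.135,0,0.02], newtons=20)

```text
clock: 8.45
tcp_pos: [0.4287, 0.0044, 0.0345]
orientation: [-0.001, 0.021, 1.0, 0.001]
wrist_force: [-26.7, 25.3, 168.7]
finger_gap: 0.0333
grip_force: 137.0
```

The wrist force hit 169 N, over the 120 N limit. I must have come down on the bigger decoy key. I'll lift off at once and check.

Request:
move_arm(moves=[0,0,0.03,0,0.02,0,0,0.07,0,0.02,0,0,0.07,0,0.02])

```text
clock: 8.7
tcp_pos: [0.4327, 0.0024, 0.1109]
orientation: [0.002, 0.022, 1.0, -0.0]
wrist_force: [0.6, -0.7, -0.4]
finger_gap: 0.0335
grip_force: 32.1
```

Run:
```python
from h import *
a=cam('scene');b=cam('top'); s=env.get_state();print({k:np.round(v,3) for k,v in s.items()})
w=lambda c,bx,s:cv2.resize(c[0][bx[1]:bx[3],bx[0]:bx[2]],None,fx=s,fy=s,interpolation=cv2.INTER_CUBIC)
im=np.vstack([w(a,(180,120,310,240),5)[:,:650]])
cv2.imwrite('pics/c.png',im[:600,:,::-1]); print(im.shape)
for n,u in(('decoy grip',(216,221)),('decoy tip',(237,235))): print(n,onz(a,u,.015).round(3))
```

```text
{'clock': np.float64(8.8), 'joint_pos': array([-0.181,  0.127, -0.534,  0.909,  0.   , -0.137]), 'qvel': array([-0.002,  0.025, -0.046, -0.015, -0.001, -0.001]), 'tau': array([ 5.8000e-02, -3.5263e+01,  2.7691e+01,  1.6500e-01,  5.0000e-03,
        0.0000e+00]), 'tcp_pos': array([0.431, 0.003, 0.107]), 'orientation': array([ 0.   ,  0.022,  1.   , -0.   ]), 'wrist_force': array([ 0.195,  0.073, -1.248]), 'ft_torque': array([ 0.069, -0.006, -0.003]), 'grip_force': np.float64(32.055), 'finger_gap': np.float64(0.033)}
(600, 650, 3)
decoy grip [ 0.427 -0.036  0.015]
decoy tip [ 0.445 -0.154  0.015]
```

View pics/c.png

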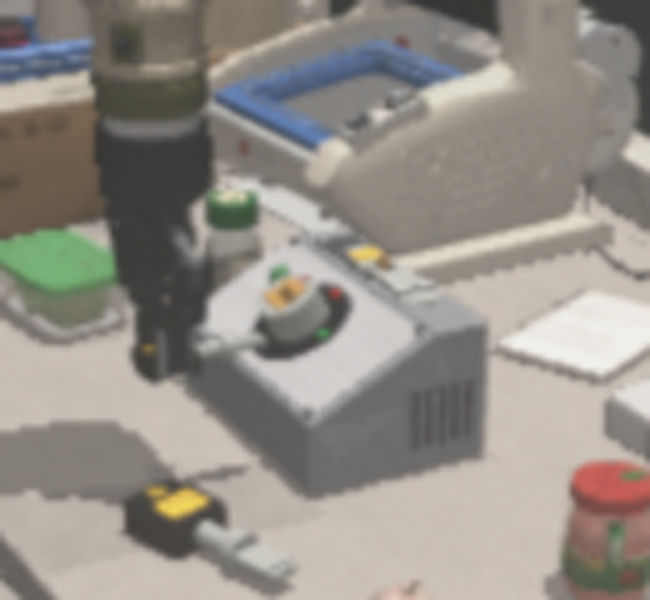

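The new picture shows the key still held level, with its blade tip at crop (267,340). The decoy key lies at about (0.43,-0.03), and I did press on it. The hasp is closed. I'll carry on with the wall pivot further left, clear of the decoy.

Run:
```python
from h import *
a=cam('scene');b=cam('top')
o,d=ray(a,(180+267/5,120+340/5))
for y in(.003,.0,-.004): print(y,(o+d*(y-o[1])/d[1]).round(4))
print(env.get_state()['tcp_pos'])
for n,u in(('tubFR',(130+148/3,100+345/3)),('decoy top',(130+435/3,100+335/3))): print(n,onz(b,u,.01).round(3))
```

```text
0.003 [0.5168 0.003  0.1044]
0.0 [0.5152 0.     0.1059]
-0.004 [ 0.5131 -0.004   0.1079]
[0.42916672 0.00281359 0.10556724]
tubFR [0.473 0.285 0.01 ]
decoy top [ 0.432 -0.141  0.01 ]
```

Request:
move_arm(moves=[-0.01,0.03,0,0,0.02,-0.01,0.067,0,0,0.02,-0.01,0.067,-0.03,0,0.02,-0.01,0.067,-0.06,0,0.02,-0.01,0.067,-0.073,0,0.02,-0.01,0.067,-0.073,0,0.02,-0.01,0.067,-0.073,0,0.02], newtons=20)

```text
clock: 9.48
tcp_pos: [0.4183, 0.0696, 0.0323]
orientation: [-0.003, 0.022, 1.0, 0.0]
wrist_force: [-0.1, -0.3, -1.0]
finger_gap: 0.0335
grip_force: 32.0
```

Request:
move_arm(moves=[0.012,0,0,0,0.02,0.018,0,0,0,0.02,0.02,0,0,0,0.02,0.02,0,0,0,0.02])

```text
clock: 9.82
tcp_pos: [0.442, 0.0693, 0.0348]
orientation: [0.001, 0.022, 1.0, 0.0]
wrist_force: [0.5, 0.2, -1.1]
finger_gap: 0.0335
grip_force: 32.0
```

Request:
move_arm(moves=[0.002,0,0,0,0.02,0.004,0,0,0,0.02,0.004,0,0,0,0.02])

```text
clock: 10.07
tcp_pos: [0.4449, 0.0695, 0.0343]
orientation: [0.0, 0.022, 1.0, 0.0]
wrist_force: [1.0, -0.0, -0.3]
finger_gap: 0.0329
grip_force: 32.0
```

Request:
move_arm(moves=[0.002,0,0,0,0.02,0.003,0,0,0,0.02,0.003,0,0,0,0.02])

```text
clock: 10.32
tcp_pos: [0.4452, 0.0696, 0.0335]
orientation: [-0.002, 0.022, 1.0, -0.0]
wrist_force: [-5.6, -0.1, 2.0]
finger_gap: 0.0334
grip_force: 32.3
```

Run:
```python
from h import *
s=env.get_state();print(s['tcp_pos'],s['wrist_force'])
```

```text
[0.4451999  0.06964082 0.03351708] [-5.58163366 -0.12387725  1.98653683]
```

Request:
move_arm(moves=[0.002,0,0,0,0.02,0.003,0,0,0,0.02,0.003,0,0.005,0,0.02,0.003,0,0.01,0,0.02,0.004,0,0.014,0,0.02,0.005,0,0.021,0,0.02,0.007,0,0.027,0,0.02,0.007,0,0.027,0,0.02])

```text
clock: 10.98
tcp_pos: [0.4508, 0.0697, 0.0604]
orientation: [-0.004, 0.022, 1.0, -0.0]
wrist_force: [-6.4, -0.4, -0.7]
finger_gap: 0.0331
grip_force: 28.8
```

Request:
move_arm(moves=[0.003,0,0.006,0,0.02,0.007,0,0.013,0,0.02,0.012,0,0.021,0,0.02,0.018,0,0.029,0,0.02,0.022,0,0.034,0,0.02,0.027,0,0.038,0,0.02,0.034,0,0.042,0,0.02,0.034,0,0.042,0,0.02])

```text
clock: 11.65
tcp_pos: [0.4897, 0.0694, 0.1038]
orientation: [0.0, 0.022, 1.0, -0.0]
wrist_force: [-4.1, -0.9, 0.5]
finger_gap: 0.0333
grip_force: 25.6
```

The pivot worked: a 44 mm advance and a 70 mm rise match about 63°. Next I'll go to just above the lock mouth.

Request:
move_arm(moves=[-0.02,0,0,0,0.02,-0.04,0,0.02,0,0.02,-0.04,0,0.06,0,0.02,-0.04,0,0.1,0,0.02,-0.02,-0.01,0.11,0,0.02,0.01,-0.01,0.1,0,0.02,0.028,-0.01,0.095,0,0.02,0.032,-0.01,0.088,0,0.02,0.032,-0.01,0.088,0,0.02,0.032,-0.01,0.088,0,0.02,0.032,-0.01,0.088,0,0.02], newtons=35)

```text
clock: 12.57
tcp_pos: [0.5197, 0.0597, 0.191]
orientation: [-0.0, 0.022, 1.0, 0.0]
wrist_force: [-0.2, 0.3, -0.2]
finger_gap: 0.0331
grip_force: 37.9
```

Run:
```python
from h import *
a=cam('scene');b=cam('top')
s=env.get_state();p=s['tcp_pos'];print(p,s['wrist_force'])
L=.0805;d=np.array([.4535,-.02,-.891])
ax=p+np.array([-.0027,0,-.0014])
for q,n in((ax+d*L,'tip'),(ax+d*(L-.026),'shoulder'),((.5618,.0569,.1105),'mouth')):print(n,np.round(q,4),proj(a,q),proj(b,q))
np.savez('pics/a.npz',a=a[0],b=b[0])
# blade/mouth in pixels: print V,H around
im=cv2.cvtColor(a[0],cv2.COLOR_RGB2HSV)[160:188,222:254]
for i,row in enumerate(im): print(160+i,' '.join('%3d'%v for v in row[:,2]))
```

```text
[0.5199607  0.05973027 0.191455  ] [-1.05997102 -0.4393005  -1.13793596]
tip [0.5538 0.0581 0.1183] [235.2068472  177.19440126] [227.02422127 180.36384102]
shoulder [0.542  0.0586 0.1415] [232.19394171 171.8086256 ] [226.88243296 179.14018851]
mouth [0.5618 0.0569 0.1105] [237.31928476 178.87766333] [227.21851198 180.04468205]
160  60  59  59  64  80  91  70  63  62  77 140 203 212 213 213 213 213 210 202 188 163 139 129 118 119 122 128 132 134 136 139 142
161  63  60  59  64  81  93  72  64  65  77 124 182 204 210 213 213 212 213 211 207 198 177 140 123 118 118 122 128 132 134 136 139
162  78  63  60  63  81  94  82  78  80  99 142 172 165 189 207 211 213 213 212 211 208 185 128 115 118 119 119 123 129 132 134 136
163  80  74  62  62  73  89  96  93  93 118 165 187 182 179 170 191 207 212 212 211 209 192 146 135 148 135 120 118 124 131 133 134
164  87  77  65  61  62  72  82  88  92 124 174 194 196 191 184 182 179 201 208 211 211 206 195 192 194 175 137 122 118 122 129 132
165 123  97  83  72  66  71  85  97 112 150 186 197 199 198 197 194 189 189 184 204 210 209 207 206 202 184 167
[... 2224 characters left out ...]
 130 116  77  71  74 108 161 191 194 193
183 144 145 156 182 203 202 199 200 196 159 112 122 128 126 123 119 114 114 117 120 125 127 122  99  74  70  81 131 182 193 194 194
184 144 143 145 153 173 193 197 194 176 119  83  93 104 108 109 109 111 112 115 119 122 120 105  81  71  76 109 160 192 194 193 193
185 142 141 136 135 143 168 190 185 148  88  70  82  99 105 107 108 109 111 114 116 114 105  93  83  74  96 143 183 194 194 193 193
186 133 138 132 130 131 142 167 171 114  73  67  74  90 102 106 108 108 110 110 107  96 106 128 113  93 134 179 191 193 193 194 193
187 119 128 129 131 130 133 153 160  94  68  66  69  78  92 102 104 106 102  92  83  76  88 108 108 132 177 193 194 194 193 193 194
```

Request:
move_arm(moves=[0.0045,-0.001,0,0,0.02,0.0045,-0.001,0,0,0.02,0.006,-0.001,-0.003,0,0.02,0.0072,-0.001,-0.0053,0,0.02,0.008,-0.001,-0.007,0,0.02,0.009,-0.001,-0.009,0,0.02,0.009,-0.001,-0.009,0,0.02])

```text
clock: 13.25
tcp_pos: [0.5295, 0.0586, 0.1814]
orientation: [-0.0, 0.022, 1.0, 0.0]
wrist_force: [0.9, -0.7, -0.6]
finger_gap: 0.0327
grip_force: 37.9
```

Request:
move_arm(moves=[0.0009,0,-0.0018,0,0.02,0.0018,0,-0.0036,0,0.02,0.0018,0,-0.0036,0,0.02])

```text
clock: 13.5
tcp_pos: [0.5315, 0.0586, 0.1781]
orientation: [-0.0, 0.022, 1.0, 0.0]
wrist_force: [-0.5, -0.1, -1.2]
finger_gap: 0.0326
grip_force: 37.9
```

Request:
move_arm(moves=[0.0009,0,-0.0018,0,0.02,0.0018,0,-0.0036,0,0.02,0.0018,0,-0.0036,0,0.02])

```text
clock: 13.75
tcp_pos: [0.5332, 0.0586, 0.1748]
orientation: [-0.0, 0.022, 1.0, 0.0]
wrist_force: [-0.4, 0.1, 0.1]
finger_gap: 0.033
grip_force: 38.1
```

Request:
move_arm(moves=[0.0009,0,-0.0018,0,0.02,0.0018,0,-0.0036,0,0.02,0.0018,0,-0.0036,0,0.02])

```text
clock: 14.0
tcp_pos: [0.5334, 0.0586, 0.174]
orientation: [-0.001, 0.022, 1.0, -0.0]
wrist_force: [-12.0, -0.7, 19.7]
finger_gap: 0.0328
grip_force: 40.0
```

Request:
move_arm(moves=[-0.0009,0,0.002,0,0.02,-0.0009,0.002,0.002,0,0.02,-0.0009,0.004,0.002,0,0.02,-0.0009,0.004,0.002,0,0.02])

```text
clock: 14.33
tcp_pos: [0.5337, 0.0611, 0.1745]
orientation: [0.0, 0.023, 1.0, -0.002]
wrist_force: [-4.9, -5.2, 9.3]
finger_gap: 0.0331
grip_force: 39.0
```

Request:
move_arm(moves=[0,-0.004,0,0,0.02,0,-0.008,0,0,0.02,0,-0.008,0,0,0.02])

```text
clock: 14.58
tcp_pos: [0.5336, 0.0559, 0.1745]
orientation: [-0.0, 0.021, 1.0, 0.002]
wrist_force: [-6.1, 4.1, 10.1]
finger_gap: 0.0329
grip_force: 39.0
```

Request:
move_arm(moves=[0,0.004,0,0,0.02,0.0018,0.004,0.0009,0,0.02,0.0027,0.004,0.0014,0,0.02,0.0027,0.004,0.0014,0,0.02])

```text
clock: 14.92
tcp_pos: [0.5348, 0.0583, 0.1751]
orientation: [-0.002, 0.022, 1.0, -0.001]
wrist_force: [-9.2, -1.9, 9.3]
finger_gap: 0.033
grip_force: 39.0
```

Request:
move_arm(moves=[-0.0027,0,-0.0014,0,0.02,-0.0054,0,-0.0028,0,0.02,-0.0054,0,-0.0028,0,0.02])

```text
clock: 15.17
tcp_pos: [0.532, 0.0583, 0.1735]
orientation: [0.001, 0.022, 1.0, -0.0]
wrist_force: [-3.4, -1.3, 10.7]
finger_gap: 0.0326
grip_force: 39.0
```

Run:
```python
from h import *
a=cam('scene');b=cam('top')
def orange(f,s,off,roi):
    im=cv2.imread(f); h=cv2.cvtColor(im,cv2.COLOR_BGR2HSV); m=cv2.inRange(h,(5,90,120),(25,255,255)); 
    M=np.zeros_like(m); M[roi[1]:roi[3],roi[0]:roi[2]]=m[roi[1]:roi[3],roi[0]:roi[2]]
    ys,xs=np.nonzero(M); print(f,len(xs),(xs.min(),xs.max(),ys.min(),ys.max()))
    r=cv2.minAreaRect(np.c_[xs,ys].astype(np.float32)); 
    g=lambda u:np.array(off)+(np.array(u)+.5)/s-.5
    return g((xs.mean(),ys.mean())),g(r[0]),r
s=orange('pics/s1.png',3.3,(160,100),(225,230,310,300)); c=orange('pics/c.png',5,(180,120),(245,260,320,325)); t=orange('pics/t1.png',3,(130,100),(260,215,325,270)); t2=orange('pics/h1.png',6,(190,80),(190,570,260,630))
for x in(s,c,t,t2):print(x)
for S in(s,c):
  for T in(t,t2):
    for i in(0,1): print(tri(a,S[i],b,T[i]))
```

```text
pics/s1.png 236 (np.int64(243), np.int64(265), np.int64(251), np.int64(268))
pics/c.png 547 (np.int64(267), np.int64(302), np.int64(280), np.int64(306))
pics/t1.png 212 (np.int64(284), np.int64(299), np.int64(233), np.int64(249))
pics/h1.png 954 (np.int64(207), np.int64(239), np.int64(585), np.int64(619))
(array([236.61607601, 178.13122753]), array([236.65384743, 178.02681478]), ((254.10769653320312, 258.63848876953125), (11.84028148651123, 22.891212463378906), 52.12501525878906))
(array([236.58025594, 178.12870201]), array([236.65578613, 178.01243286]), ((285.2789306640625, 292.0621643066406), (17.740909576416016, 36.07318115234375), 53.74616622924805))
(array([226.69339623, 180.07861635]), array([226.65687052, 179.96079508]), ((290.9706115722656, 240.88238525390625), (15.279744148254395, 15.037208557128906), 75.96376037597656))
(array([226.66142558, 180.03843466]), array([226.72941081, 179.89900716]), ((222.87646484375, 601.89404296875), (34.2833366394043, 31.215478897094727), 85.60128784179688))
(array([0.56011414, 0.05928167, 0.11287597]), np.float64(0.00017405440087000666))
(array([0.56040471, 0.0593986 , 0.11324777]), np.float64(1.4522720725078211e-05))
(array([0.56025843, 0.05941274, 0.1128651 ]), np.float64(2.796165821647988e-06))
(array([0.56034476, 0.05906971, 0.11348112]), np.float64(0.00026534578179857255))
(array([0.5600068 , 0.05928919, 0.11293793]), np.float64(8.453187770378104e-05))
(array([0.56039517, 0.05939683, 0.11329205]), np.float64(5.575091403258564e-05))
(array([0.56015106, 0.05942024, 0.11292708]), np.float64(9.231954934650696e-05))
(array([0.56033522, 0.05906795, 0.11352538]), np.float64(0.0002241229781398133))
```

Request:
move_arm(moves=[0.001,0,0.0045,0,0.02,0.001,0.003,0.0045,0,0.02,0.001,0.006,0.0045,0,0.02,0.001,0.006,0.0045,0,0.02])

```text
clock: 15.6
tcp_pos: [0.5323, 0.0652, 0.1759]
orientation: [-0.0, 0.022, 1.0, 0.0]
wrist_force: [0.0, 0.6, -0.8]
finger_gap: 0.0331
grip_force: 37.9
```

Request:
move_arm(moves=[-0.01,-0.006,0.02,0,0.02,-0.02,-0.006,0.04,0,0.02,-0.02,-0.006,0.04,0,0.02,-0.02,-0.006,0.04,0,0.02])

```text
clock: 15.93
tcp_pos: [0.5131, 0.0587, 0.217]
orientation: [0.001, 0.022, 1.0, 0.0]
wrist_force: [1.6, 0.5, -1.1]
finger_gap: 0.0327
grip_force: 37.9
```

```bash
cat > d.py <<'E'
from h import *
def diff(x0=215,x1=262,y0=140,y1=186,ref='pics/s1.png'):
    a=cam('scene'); b=cam('top'); s=env.get_state(); p=s['tcp_pos']; print(p, s['wrist_force'].round(1))
    r=cv2.cvtColor(cv2.imread(ref),cv2.COLOR_BGR2RGB); r=cv2.resize(r,(240,200),interpolation=cv2.INTER_AREA).astype(int)
    c=a[0][100:300,160:400].astype(int); dd=np.abs(c-r).max(2)
    hs=cv2.cvtColor(a[0],cv2.COLOR_RGB2HSV)
    for y in range(y0,y1):
        print(y,''.join('.' if dd[y-100,x-160]<28 else ('Y' if hs[y,x,1]>110 and 15<hs[y,x,0]<35 and hs[y,x,2]>90 else ('#' if hs[y,x,2]<85 else ('o' if hs[y,x,2]<140 else 'W'))) for x in range(x0,x1)))
    return a,b,p
E
python3 - <<'E'
from d import *
a,b,p=diff()
for L in(0,.02,.0545,.0805): print(L,proj(a,p+L*np.array([.4535,-.02,-.891])).round(1))
E
```

```text
[0.51252446 0.05866571 0.21545378] [ 0.3  0.2 -1.3]
140 ..oo###############o...........................
141 ....###############o...........................
142 ....###############o...........................
143 ....o##############o...........................
144 .....##############o...........................
145 .....############oo............................
146 .....##########oW..............................
147 ...############o...............................
148 ..########o####o...............................
149 .#########o####o...............................
150 .#########o####o...............................
151 .#########o####o...............................
152 .o########o####o...............................
153 ...#######o####o...............................
154 ....######o####o...............................
155 .....#####o###oo...............................
156 ......####oooooW..............................W
157 .......####ooWW................................
158 .......o####oW.................................
159 ........oo#ooo.................................
160 ....
[... 720 characters left out ...]
174 .......................................WWWWWWWW
175 .........................................WWWWWW
176 .........................................o..WWW
177 .........................................Wo..WW
178 ...............................................
179 ...............................................
180 ................WWWW...........................
181 ....W...........WWW............................
182 ...ooW...........W.............................
183 ..oooWW.............................WW.........
184 ..ooooWWW...........................WWW.W......
185 ....oooWW..........................WWWWWW......
0 [224.5 153.6]
0.02 [226.9 158. ]
0.0545 [231.1 165.5]
0.0805 [234.1 171. ]
```

The key is shorter past the pads than I assumed (about 70 mm), and the tip rested on the lock face a little off the slot. I'll retry with y corrected.

Request:
move_arm(moves=[0.015,0.002,-0.02,0,0.02,0.018,0.002,-0.033,0,0.02,0.0185,0.002,-0.035,0,0.02,0.019,0.002,-0.037,0,0.02,0.02,0.002,-0.039,0,0.02,0.021,0.002,-0.041,0,0.02,0.022,0.002,-0.043,0,0.02,0.022,0.002,-0.043,0,0.02])

```text
clock: 16.7
tcp_pos: [0.534, 0.0606, 0.1747]
orientation: [0.0, 0.022, 1.0, 0.0]
wrist_force: [-3.4, -0.6, 5.8]
finger_gap: 0.0327
grip_force: 38.7
```

Request:
move_arm(moves=[-0.0018,0,-0.0009,0,0.02,-0.0036,0,-0.0018,0,0.02,-0.0036,0,-0.0018,0,0.02])

```text
clock: 16.95
tcp_pos: [0.5321, 0.0606, 0.1737]
orientation: [0.002, 0.022, 1.0, 0.0]
wrist_force: [-0.7, -0.4, 5.1]
finger_gap: 0.033
grip_force: 38.5
```

Request:
move_arm(moves=[-0.0018,0,-0.0009,0,0.02,-0.0027,0,-0.0014,0,0.02,-0.0027,0,-0.0014,0,0.02])

```text
clock: 17.2
tcp_pos: [0.5301, 0.0605, 0.1727]
orientation: [0.003, 0.022, 1.0, 0.0]
wrist_force: [-0.9, 1.5, 6.7]
finger_gap: 0.0327
grip_force: 38.5
```

Request:
move_arm(moves=[-0.0018,0,-0.0009,0,0.02,-0.0027,0,-0.0014,0,0.02,-0.0027,0,-0.0014,0,0.02])

```text
clock: 17.45
tcp_pos: [0.5253, 0.0606, 0.1692]
orientation: [0.0, 0.022, 1.0, 0.0]
wrist_force: [0.6, -0.8, -1.4]
finger_gap: 0.0333
grip_force: 37.9
```

Request:
move_arm(moves=[0.0009,0,-0.0018,0,0.02,0.0018,0,-0.0036,0,0.02,0.0018,0,-0.0036,0,0.02])

```text
clock: 17.7
tcp_pos: [0.5264, 0.0606, 0.1662]
orientation: [-0.001, 0.022, 1.0, -0.0]
wrist_force: [-5.3, -0.2, 12.5]
finger_gap: 0.033
grip_force: 39.2
```

Request:
move_arm(moves=[-0.0003,0.002,0.0006,0,0.02,-0.0003,0.004,0.0006,0,0.02,-0.0003,0.004,0.0006,0,0.02])

```text
clock: 17.95
tcp_pos: [0.5264, 0.0634, 0.1666]
orientation: [-0.0, 0.022, 1.0, -0.002]
wrist_force: [-3.8, -3.4, 7.9]
finger_gap: 0.0326
grip_force: 38.8
```

Request:
move_arm(moves=[0,-0.004,0,0,0.02,0,-0.008,0,0,0.02,0,-0.008,0,0,0.02])

```text
clock: 18.2
tcp_pos: [0.5262, 0.0573, 0.1665]
orientation: [-0.001, 0.022, 1.0, 0.001]
wrist_force: [-4.3, 2.3, 8.4]
finger_gap: 0.033
grip_force: 38.8
```

Run:
```python
from d import *
a,b,p=diff(218,256,150,188)
M=np.array([.5603,.0593,.113]);n=np.array([-.4535,.02,.891]);u=np.array([.891,-.04,.4535])
print('M',proj(a,M),'M+10u',proj(a,M+.01*u),'M+10y',proj(a,M+[0,.01,0]),'M+10n',proj(a,M+.01*n))
```

```text
[0.52619873 0.05721386 0.16654225] [-5.8  2.4  8.6]
150 ..###########o#######o................
151 ..o##################o................
152 ...##################o................
153 ....#################.................
154 ....o###############o.................
155 ....o###############o.................
156 .....o##############o.................
157 .....o##############o.................
158 .....o#############o..................
159 .....o###########oWW..................
160 .....o##########oW....................
161 ....#######.####W.....................
162 .Wo#######...###o.....................
163 .Wo#######...###o.....................
164 .Wo#######..####o.....................
165 ..Wo#######.####o.....................
166 ...W#######o####o.....................
167 ....o######o####o.....................
168 ....oo#####o###oo.....................
169 .....oo####oooooW...............WWWWW.
170 ......oo####o..W...............WWWYYYY
171 .......oo###ooW.................WYYYYY
172 .........ooooooWW................WWWWW
173 ...........ooooWW..................WWW
174 ...........WoooWo...................WW
175 ...........WWoooo.....................
176 ............WWooooW............W......
177 .............WWWoooW............W.....
178 ..............WWWoo..............W....
179 ...ooW........WWWoo..............WW...
180 .WWWWWWWW....WooooWW..............WW..
181 WWWWWWWWWW...WoooWW...............WWW.
182 ooWWWWWWWWWW..ooW.................WWWW
183 ooWWWWWWWoWWW....................WW.WW
184 oooWWWWWoooooo...................WWWWW
185 ooooWWWoooooo#..................WWWWWW
186 .ooooWWoooooo..................WW..WW.
187 ..oooooooooo#.................W.WWW...
M [236.64068714 178.10500563] M+10u [238.81831726 176.54480056] M+10y [235.345776   177.20330266] M+10n [235.49994062 176.05927403]
```

Run:
```python
from h import *
a=cam('scene'); p=np.array([.5125,.0587,.2155]);n=np.array([-.4535,.02,.891]);u=np.array([.891,-.04,.4535])
for px in((233.8,168.3),(233.3,168.),(234.3,168.6),(233.8,169)):
    o,d=ray(a,px); q=o+d*(.0573-o[1])/d[1]; v=q-p; print(px,q.round(4),'n',(v@n).round(4),'u',(v@u).round(4),'phi',np.degrees(np.arctan2(-v[2],v[0])).round(1),'L',np.hypot(v[0],v[2]).round(4))
c=cv2.imread('pics/c.png'); g=cv2.resize(c,(130,120),interpolation=cv2.INTER_AREA)
for y in range(52,66): print(120+y,' '.join('%3d,%3d,%3d'%tuple(g[y,x][::-1]) for x in range(50,66)))
```

```text
(233.8, 168.3) [0.548  0.0573 0.1544] n -0.0706 u 0.004 phi 59.9 L 0.0707
(233.3, 168.0) [0.546  0.0573 0.1559] n -0.0683 u 0.0029 phi 60.7 L 0.0684
(234.3, 168.6) [0.55   0.0573 0.1528] n -0.0729 u 0.0051 phi 59.1 L 0.073
(233.8, 169) [0.548  0.0573 0.1517] n -0.073 u 0.0027 phi 60.9 L 0.073
172 147,142,134 167,164,160 192,189,186 206,203,200 204,202,198 196,198,191 187,193,185 194,197,191 207,204,202 208,205,203 207,204,203 206,203,202 205,202,200 202,198,197 192,189,188 175,173,173
173 181,176,171 199,196,193 207,204,202 199,199,194 173,183,171 149,173,150 144,173,147 168,183,167 202,201,196 209,205,204 209,205,204 208,205,204 207,204,202 206,203,201 204,201,199 194,192,191
174 205,202,199 209,206,204 208,206,204 186,189,182 133,153,133 109,145,114 118,153,120 151,168,146 191,191,182 205,199,195 205,198,196 205,198,197 207,203,201 208,204,202 207,204,203 204,201,200
175 211,208,207 211,209,207 208,206,203 179,182,176 119,137,119 119,141,116 146,158,129 173,168,136 197,181,156 200,181,165 191,167,161 187,167,163 197,188,185 205,201,199 203,200,199 202,199,197
176 211,208,206 212,20
[... 1237 characters left out ...]
,144 154,152,144 139,138,133 129,128,124 121,120,116 122,122,118 128,126,122 131,131,126 132,131,127 116,115,112
183 197,194,192 159,157,155 120,119,117 128,127,123 134,134,128 130,129,123 127,125,120 122,121,117 115,114,110 114,113,109 117,116,112 121,120,116 125,124,120 128,127,123 123,121,118 101,100, 97
184 181,178,177 122,119,119  86, 83, 82  93, 92, 89 106,105,101 108,108,104 109,108,104 110,109,105 111,109,106 113,112,108 115,114,110 119,119,114 122,121,117 120,118,114 106,104,101  84, 83, 80
185 161,159,157 100, 98, 97  74, 72, 71  82, 81, 78  98, 97, 94 104,103, 99 106,105,102 108,108,104 110,109,105 111,110,106 113,113,109 117,116,111 115,114,110 104,108,101  87, 99, 86  75, 87, 75
```

Request:
move_arm(moves=[0,0.004,0,0,0.02,0.0018,0.004,0.0009,0,0.02,0.0027,0.004,0.0014,0,0.02,0.0027,0.004,0.0014,0,0.02])

```text
clock: 18.68
tcp_pos: [0.5275, 0.0608, 0.1671]
orientation: [-0.002, 0.022, 1.0, 0.0]
wrist_force: [-6.6, 0.6, 7.5]
finger_gap: 0.0332
grip_force: 38.7
```

Request:
move_arm(moves=[-0.0027,0,-0.0014,0,0.02,-0.0045,0,-0.0023,0,0.02,-0.0054,0,-0.0028,0,0.02,-0.0054,0,-0.0028,0,0.02])

```text
clock: 19.02
tcp_pos: [0.5251, 0.0608, 0.1659]
orientation: [0.001, 0.022, 1.0, 0.0]
wrist_force: [-2.6, 0.8, 9.4]
finger_gap: 0.033
grip_force: 38.8
```

Request:
move_arm(moves=[0.0022,0,0.0023,0,0.02,0.0022,0.003,0.0023,0,0.02,0.0022,0.007,0.0023,0,0.02,0.0022,0.007,0.0023,0,0.02])

```text
clock: 19.35
tcp_pos: [0.5265, 0.0648, 0.1668]
orientation: [-0.0, 0.023, 1.0, -0.004]
wrist_force: [-1.0, -10.5, 4.3]
finger_gap: 0.0329
grip_force: 38.8
```

Request:
move_arm(moves=[0,-0.007,0,0,0.02,0,-0.014,0,0,0.02,0,-0.014,0,0,0.02])

```text
clock: 19.6
tcp_pos: [0.5261, 0.0557, 0.1666]
orientation: [-0.0, 0.021, 1.0, 0.004]
wrist_force: [-0.9, 8.5, 3.2]
finger_gap: 0.0327
grip_force: 38.6
```

The tip is in the slot: y is blocked at ±10 N. It's jammed because the key's pitch is too shallow. I'll swing the grip upslope around the captured tip to steepen it.

Request:
move_arm(moves=[0,0.0067,0,0,0.02,0.002,0.0067,0.001,0,0.02,0.004,0.0067,0.0018,0,0.02,0.006,0.0067,0.0025,0,0.02,0.008,0.0067,0.0033,0,0.02,0.008,0.0067,0.0033,0,0.02])

```text
clock: 20.1
tcp_pos: [0.5319, 0.0604, 0.169]
orientation: [-0.003, 0.022, 1.0, 0.0]
wrist_force: [-6.1, -0.2, 1.0]
finger_gap: 0.0329
grip_force: 38.4
```

Request:
move_arm(moves=[0.002,0,0.0005,0,0.02,0.004,0,0.001,0,0.02,0.006,0,0.001,0,0.02,0.006,0,0.001,0,0.02])

```text
clock: 20.43
tcp_pos: [0.5374, 0.0602, 0.1706]
orientation: [-0.003, 0.022, 1.0, -0.0]
wrist_force: [-9.6, 1.1, 7.0]
finger_gap: 0.0328
grip_force: 37.9
```

Request:
move_arm(moves=[0,0,-0.0018,0,0.02,0.0005,0,-0.0036,0,0.02,0.001,0,-0.005,0,0.02,0.001,0,-0.005,0,0.02])

```text
clock: 20.77
tcp_pos: [0.5399, 0.0602, 0.1647]
orientation: [-0.002, 0.022, 1.0, -0.0]
wrist_force: [-4.9, -0.6, -2.5]
finger_gap: 0.0324
grip_force: 37.1
```

Request:
move_arm(moves=[0.0005,0,-0.0018,0,0.02,0.001,0,-0.0036,0,0.02,0.0015,0,-0.0054,0,0.02,0.0015,0,-0.0054,0,0.02])

```text
clock: 21.1
tcp_pos: [0.5421, 0.0602, 0.1598]
orientation: [-0.001, 0.022, 1.0, 0.0]
wrist_force: [-4.4, -0.0, -2.7]
finger_gap: 0.0329
grip_force: 37.0
```

Request:
move_arm(moves=[0.0009,0,-0.0018,0,0.02,0.0018,0,-0.0036,0,0.02,0.0024,0,-0.005,0,0.02,0.0024,0,-0.005,0,0.02])

```text
clock: 21.43
tcp_pos: [0.5446, 0.0602, 0.155]
orientation: [-0.001, 0.022, 1.0, -0.0]
wrist_force: [-4.1, 0.3, -3.1]
finger_gap: 0.0326
grip_force: 37.1
```

Request:
move_arm(moves=[0.0009,0,-0.0018,0,0.02,0.0018,0,-0.0036,0,0.02,0.0018,0,-0.0036,0,0.02])

```text
clock: 21.68
tcp_pos: [0.5464, 0.06, 0.1521]
orientation: [-0.001, 0.022, 1.0, -0.0]
wrist_force: [-5.4, -1.5, 1.4]
finger_gap: 0.0328
grip_force: 37.3
```

Request:
move_arm(moves=[0.0009,0,-0.0018,0,0.02,0.0018,0,-0.0036,0,0.02,0.0018,0,-0.0036,0,0.02])

```text
clock: 21.93
tcp_pos: [0.5496, 0.0599, 0.1515]
orientation: [0.002, 0.022, 1.0, -0.0]
wrist_force: [-9.8, 0.3, 16.7]
finger_gap: 0.0329
grip_force: 38.2
```

Request:
move_arm(moves=[0.0005,0,-0.0015,0,0.02,0.0005,0,-0.0015,0,0.02,-0.001,0,0,0,0.05,-0.001,0,0,0,0.055,-0.001,0,0,0,0.055,-0.001,0,0,0,0.055,-0.001,0,0,0,0.055,-0.001,0,0,0,0.055,-0.001,0,0,0,0.055])

```text
clock: 22.68
tcp_pos: [0.5481, 0.0602, 0.1481]
orientation: [-0.0, 0.022, 1.0, 0.0]
wrist_force: [-0.6, 0.6, -0.2]
finger_gap: 0.055
grip_force: 0.0
```

Run:
```python
from d import *
a,b,p=diff(215,256,140,188)
s=env.get_state();print(s['grip_force'],s['finger_gap'])
M=np.array([.5608,.0592,.112]);n=np.array([-.4535,.02,.891])
for k in(0,.008,.028,.068):print(k,proj(a,M+n*k).round(1))
```

```text
[0.54795479 0.06024482 0.14814314] [-0.9 -0.3  0.4]
140 ........#################o...............
141 .......W#################o...............
142 .......o#################o...............
143 ........o################o...............
144 ........o################oo..............
145 .........##############oo#o..............
146 .........##############oooo..............
147 .........###############oooWWo...........
148 .........################o.oooW..........
149 .........#################oo##W..........
150 ........o#####################o..........
151 ........o#####################o..........
152 ........o#####################W..........
153 .........o####################W..........
154 .........oo#########ooo#######o..........
155 ..........Wo#################oo..........
156 ...........W#################oo..........
157 ...........Wo########oo######o...........
158 ...........Wo########oo####o#o...........
159 ............o#####oo##o######o...........
160 ............o#####oW#########o...........
161 .............#####oWo########o...........
162 .............#####oo#######ooo..
[... 559 characters left out ...]
.W
175 ...........ooWWWWooooooWW.......W........
176 ..........oooWWWWWoooooWW.........W......
177 .........oooWWWWWWWooooW...........W.....
178 .......oooWWWWWWWooooooW............WW...
179 ......oooWWWWWWWoooooooo............WWW..
180 ....WWWWWWWWWWWooooooooW.............WW..
181 ...WWWWWWWWWWooooooooooo.............W.WW
182 ...ooWWWWWWWWooooooooooo.............WWWW
183 ..oooWWWWWWWWWooooooo...............W...W
184 ..ooooWWWWWWWWooo...................WWWWW
185 ...ooooWWWWWWWoo#..................WW.WW.
186 ....ooooWWWWWWoo..................WW.....
187 .....ooooWWWWoo#..................W......
0.0 0.05485305191440249
0 [236.8 178.3]
0.008 [235.9 176.7]
0.028 [233.6 172.6]
0.068 [228.8 164.1]
```

The key is home: it bottomed out with about 19 N after roughly 27 mm of travel, and I've released it. Next I'll centre on the key's axis, grip again and turn.

Request:
move_arm(moves=[-0.009,0,0.007,0,0.055,-0.009,0,0.007,0,0.055,-0.009,0,0.007,0,0.03,-0.009,0,0.007,0,0.02,-0.009,0,0.007,0,0.02,-0.009,0,0.007,0,0.02], newtons=20)

```text
clock: 23.28
tcp_pos: [0.539, 0.0603, 0.1559]
orientation: [0.0, 0.022, 1.0, 0.0]
wrist_force: [-2.3, 0.1, 4.9]
finger_gap: 0.0334
grip_force: 24.2
```

Request:
move_arm(moves=[0,0,0,-0.08,0.02,0,0,0,-0.16,0.02,0,0,0,-0.24,0.02,0,0,0,-0.32,0.02,0,0,0,-0.4,0.02,0,0,0,-0.4,0.02])

```text
clock: 23.78
tcp_pos: [0.5409, 0.0643, 0.1571]
orientation: [0.002, 0.22, 0.975, 0.005]
wrist_force: [1.1, 11.6, 8.7]
finger_gap: 0.033
grip_force: 34.4
```

Request:
move_arm(moves=[0,0,0,-0.4,0.045,0,0,0,-0.4,0.045,0.006,0,0.001,-0.4,0.045,0.006,0,0.001,-0.4,0.045,0.006,0,0.001,-0.4,0.03,0.006,0,0.001,-0.4,0.02,0.006,0,0.001,-0.4,0.02])

```text
clock: 24.37
tcp_pos: [0.5449, 0.0575, 0.1576]
orientation: [0.001, 0.41, 0.912, -0.003]
wrist_force: [-3.7, -10.5, 9.8]
finger_gap: 0.0254
grip_force: 16.7
```

Request:
move_arm(moves=[0,0,0,0,0.06,0,0,0,0,0.06,0,0,0,0,0.06,-0.015,0,0.03,0,0.06,-0.035,0,0.07,0,0.06,-0.06,-0.01,0.1,0,0.06,-0.09,-0.04,0.12,0,0.06,-0.1,-0.08,0.12,0,0.06,-0.1,-0.12,0.12,0,0.06,-0.1,-0.16,0.12,0,0.06,-0.1,-0.2,0.12,0,0.06,-0.1,-0.2,0.12,0,0.06])

```text
clock: 25.37
tcp_pos: [0.4454, -0.1458, 0.2762]
orientation: [0.001, 0.412, 0.911, -0.001]
wrist_force: [0.7, 0.4, -0.7]
finger_gap: 0.0599
grip_force: 0.0
```

Run:
```python
from d import *
a,b,p=diff(215,262,150,188)
hs=cv2.cvtColor(b[0],cv2.COLOR_RGB2HSV)
r=b[0]
print('top')
for y in range(162,200):
    print(y,''.join('Y' if hs[y,x,1]>120 and 18<hs[y,x,0]<35 and hs[y,x,2]>90 else('O' if hs[y,x,1]>90 and 5<hs[y,x,0]<=18 else('R' if hs[y,x,1]>110 and (hs[y,x,0]<5 or hs[y,x,0]>170) else('G' if hs[y,x,1]>90 and 40<hs[y,x,0]<90 else('#' if hs[y,x,2]<80 else 'o' if hs[y,x,2]<150 else '.')))) for x in range(205,250)))
```

```text
[ 0.44477039 -0.14103978  0.27595345] [-0.8  0.3  0.5]
150 .............######o########W..................
151 .............######oo#######W..................
152 .............######oo######oW..................
153 .............######ooo#####oW..................
154 .............######o..#####oW..................
155 .............o#####o.....oo....................
156 ............Wo#####o..........................W
157 ............Wo#####oo..........................
158 ............Wo#####oW..........................
159 ............Wo####ooW..........................
160 .............o####ooW..........................
161 ................ooooW..........................
162 .................ooo...........................
163 ...............................................
164 ...............................................
165 ..........#####oW..............................
166 ..........#####oWW.............................
167 ..........o#####oW.............................
168 ..........o#####oWW............................
169 ...........o#####oW...............oWWWWW.......
170 .
[... 2134 characters left out ...]

186 oooo########oooo#####oooooooooooooooooooooooo
187 oooo########oooo#########oooooooooooooooooooo
188 ooooo###o##oooooo########ooo.oooooooooooooooo
189 ooooo#######ooooooo#####oo.......oooooooooooo
190 oooooo######ooooo.oooooo............ooooooooo
191 ooooo#######oooo...ooo................ooooooo
192 oooooo###o###oooo......................oooooo
193 oooo#####o##ooooo...oo...............oooooooo
194 ooooo###o####oooooooooooo.ooooooooooooooooooo
195 ooooo######o#oooooooooooooooooooooooooooooooo
196 ooooo########oooooooooooooooooooooooooooooooo
197 ooooooo#####ooooooooooooooooooooooooooooooooo
198 ooooo#####ooooooooooooooooooooooooooooooooooo
199 oooooo######ooooooooooooooooooooooooooooooooo
```

Run:
```python
from h import *
a=cam('scene');hs=cv2.cvtColor(a[0],cv2.COLOR_RGB2HSV)
for y in range(160,186):
    print(y,' '.join('%3d%s'%(hs[y,x,2], 'y' if hs[y,x,1]>90 and 18<=hs[y,x,0]<36 else 'o' if hs[y,x,1]>70 and 5<hs[y,x,0]<18 else 'g' if hs[y,x,1]>50 and 40<hs[y,x,0]<90 else 'r' if hs[y,x,1]>80 and(hs[y,x,0]<=5 or hs[y,x,0]>170) else ' ') for x in range(222,250)))
```

```text
160 118g 140g 161g 166g 150g 108   88   87   85   83   95  121  163  211  215  215  215  212  205  191  165  140  130  120  120  125  130  133 
161  91g  98g 106g 111g 108g  93   92   97   98  102  116  149  190  212  215  215  215  215  213  211  202  179  143  126  119  121  124  130 
162  82   83g  84g  82   79   74   79   87   92  116  156  171  166  191  209  213  214  215  214  213  211  188  128  116  120  119  120  124 
163  82   79   77   70   69   69   83   93   86  120  174  190  184  181  173  194  210  214  214  214  212  195  148  138  150  137  122  121 
164  88   79   71   66   67   68   76   81   82  122  177  198  199  194  187  185  182  204  211  214  214  209  198  195  197  177  139  124 
165 125   97   79   67   66   66   67   70   92  144  190  201  201  200  200  196  192  192  187  206  213  212  210  210  204  187  170  154 
166 157  142  123   77   65   66   64   69  103  157  193  201  201  201  202  201  198  192  173  171  191  189  187  185  181  174  167  156 
167 150  151  137   95   70   64   64   67   82  122  167  198  202  202  200  190  165  160
[... 1942 characters left out ...]
 214  213  213  213  212  208  184  135  144  175  186  180  180  175  162  140  130  132  136  136  117   80   74   74   97 
182 214  214  214  215  215  214  213  212  209  185  139  155  174  172  159  155  141  130  123  125  130  134  136  121   81   73   78  116 
183 214  213  214  214  215  215  214  212  200  161  113  123  134  133  127  123  116  116  119  123  127  130  129  110   78   74   86  142 
184 214  213  213  214  214  215  214  210  187  123   84   96  107  111  111  112  113  115  118  121  124  123  110   88   75   79  117  174 
185 211  214  214  214  214  213  209  199  159   93   74   85  102  107  110  110  112  115  116  118  117  108   98   88   77  102  154  199
```

Request:
move_arm(moves=[0.091,0.201,-0.02,0.8,0.055,0.091,0.201,-0.02,0.8,0.055,0.091,0.201,-0.02,0.8,0.055,0.091,0.201,-0.02,0.8,0.055,0.091,0.201,-0.02,0.8,0.055,0.091,0.201,-0.02,0.8,0.055,0.091,0.201,-0.02,0.8,0.055,0.091,0.201,-0.02,0.8,0.055,0.091,0.201,-0.02,0.8,0.055])

```text
clock: 26.27
tcp_pos: [0.5353, 0.0632, 0.2562]
orientation: [-0.0, 0.021, 1.0, 0.0]
wrist_force: [-0.7, -0.0, -0.2]
finger_gap: 0.055
grip_force: 0.0
```

Request:
move_arm(moves=[0,-0.003,-0.03,0,0.055,0,-0.003,-0.06,0,0.055,0,-0.003,-0.09,0,0.055,0,-0.003,-0.102,0,0.055,0,-0.003,-0.102,0,0.045,0,-0.003,-0.102,0,0.036,0,-0.003,-0.102,0,0.036,0,-0.003,-0.102,0,0.036], newtons=30)

```text
clock: 26.93
tcp_pos: [0.5364, 0.0583, 0.1557]
orientation: [0.001, 0.022, 1.0, 0.0]
wrist_force: [-0.8, 0.4, -1.1]
finger_gap: 0.0362
grip_force: 16.7
```

Request:
move_arm(moves=[0,0.001,0,-0.1,0.036,0,0.001,0,-0.2,0.036,0,0.001,0,-0.3,0.036,0,0.001,0,-0.4,0.036,0,0.001,0,-0.5,0.036,0,0.001,0,-0.5,0.036])

```text
clock: 27.43
tcp_pos: [0.5376, 0.0638, 0.1569]
orientation: [0.001, 0.269, 0.963, 0.006]
wrist_force: [-0.3, 14.3, 4.2]
finger_gap: 0.0368
grip_force: 31.6
```

```bash
python3 -c "
from h import *
s=env.get_state();print({k:np.round(v,3) for k,v in s.items() if k!='tau'})"
```

```text
{'clock': np.float64(27.433), 'joint_pos': array([-0.036,  0.283, -0.202,  1.081,  0.011,  0.508]), 'qvel': array([-0.001, -0.   ,  0.003, -0.002, -0.01 , -0.117]), 'tcp_pos': array([0.538, 0.064, 0.157]), 'orientation': array([0.001, 0.269, 0.963, 0.006]), 'wrist_force': array([-0.289, 14.254,  4.227]), 'ft_torque': array([ 3.603, -0.143,  0.489]), 'grip_force': np.float64(31.612), 'finger_gap': np.float64(0.037)}
```

Request:
move_arm(moves=[0,0,0,0,0.046,0,0,0.006,0,0.046,-0.003,-0.001,0.013,0,0.046,-0.003,-0.001,0.013,0,0.04,-0.003,-0.001,0.013,0,0.037,-0.003,-0.001,0.013,0,0.037])

```text
clock: 27.93
tcp_pos: [0.5332, 0.0578, 0.1679]
orientation: [0.001, 0.269, 0.963, -0.0]
wrist_force: [0.1, -0.5, 1.8]
finger_gap: 0.037
grip_force: 1.2
```

Request:
move_arm(moves=[0,0,0,-0.1,0.037,0,0,0,-0.2,0.037,0,0,0,-0.3,0.037,0,0,0,-0.3,0.037])

```text
clock: 28.27
tcp_pos: [0.5343, 0.0585, 0.1683]
orientation: [0.001, 0.411, 0.912, 0.001]
wrist_force: [1.8, 1.7, 3.6]
finger_gap: 0.037
grip_force: 8.4
```

Request:
move_arm(moves=[0,0.002,0,-0.1,0.037,0,0.002,0,-0.2,0.037,0,0.002,0,-0.3,0.037,0,0.002,0,-0.4,0.037,0,0.002,0,-0.4,0.037])

```text
clock: 28.68
tcp_pos: [0.5354, 0.0595, 0.1692]
orientation: [0.003, 0.583, 0.812, 0.001]
wrist_force: [2.2, -1.9, 7.8]
finger_gap: 0.0375
grip_force: 17.4
```

Run:
```python
from h import *
s=env.get_state();print({k:np.round(v,3) for k,v in s.items() if k in('wrist_force','ft_torque','joint_pos')})
a=cam('scene');hs=cv2.cvtColor(a[0],cv2.COLOR_RGB2HSV)
for y in range(158,186):
    print(y,' '.join('%3d%s'%(hs[y,x,2], 'y' if hs[y,x,1]>90 and 18<=hs[y,x,0]<36 else 'o' if hs[y,x,1]>70 and 5<hs[y,x,0]<18 else 'g' if hs[y,x,1]>50 and 40<hs[y,x,0]<90 else 'r' if hs[y,x,1]>80 and(hs[y,x,0]<=5 or hs[y,x,0]>170) else ' ') for x in range(222,250)))
```

```text
{'joint_pos': array([-3.800e-02,  2.700e-01, -1.870e-01,  1.108e+00, -1.000e-03,
        1.207e+00]), 'wrist_force': array([ 2.228, -1.867,  7.797]), 'ft_torque': array([-0.279, -0.85 ,  0.141])}
158 119   81   62   61   63   65   82  125  168  188  176   88   60   61   69   85  110  138  130  122  119  119  120  120  125  132  136  138 
159 118g  83   61   62   65   78   93  104  133g 164  173   86   61   62   69   89  138  184  168  142  125  120  118  118  120  129  133  135 
160  99g  76   63   62   67   85   97   89  104g 140  161   83   60   62   70   92  147  204  203  188  164  139  128  119  118  123  128  132 
161  81   68   62   62   66   84   98   83   76   93  106   70   61   61   70   93  149  207  211  209  199  176  142  124  118  118  122  128 
162  76   66   62   61   65   84  100   88   68   65   66   62   62   62   72  100  156  208  213  212  209  185  127  115  119  118  118  123 
163  77   67   63   62   65   83  101   95   86   77   62   61   61   63   73  103  158  208  213  212  210  192  147  135  148  135  120  119 
164  84   71   63   62   64   82  102  1
[... 2426 characters left out ...]
 144  143  144  146  153  161  149  139  159  161  156  158  169  166  152  133  126  128  131  131  112   76   70   71   93 
182 144  144  145  145  145  145  143  144  143  136  133  159  165  154  148  144  133  124  119  122  127  130  131  116   77   70   75  108 
183 144  145  144  145  145  145  144  143  137  117  103  122  128  125  121  118  112  114  116  120  124  126  121  100   74   71   82  131 
184 143  145  145  145  144  145  144  142  128   92   80   94  104  107  109  109  110  110  115  119  122  119  105   82   72   76  109  161 
185 143  145  145  145  144  144  143  137  112   76   69   82  100  104  106  107  109  111  113  116  115  105   93   82   73   97  145  184
```

Request:
move_arm(moves=[0,0,0,-0.1,0.038,0,0,0,-0.2,0.038,0,0,0,-0.3,0.038,0,0,0,-0.35,0.038,0,0,0,-0.35,0.038])

```text
clock: 29.15
tcp_pos: [0.5342, 0.0591, 0.169]
orientation: [0.002, 0.715, 0.699, 0.0]
wrist_force: [-1.9, -3.3, 9.2]
finger_gap: 0.0381
grip_force: 15.0
```

```bash
python3 -c "
from h import *
s=env.get_state();print({k:np.round(v,3) for k,v in s.items() if k!='tau'})"
```

```text
{'clock': np.float64(29.15), 'joint_pos': array([-0.038,  0.27 , -0.188,  1.109, -0.002,  1.555]), 'qvel': array([ 0.001, -0.   , -0.001, -0.002, -0.002, -0.063]), 'tcp_pos': array([0.534, 0.059, 0.169]), 'orientation': array([0.002, 0.715, 0.699, 0.   ]), 'wrist_force': array([-1.932, -3.332,  9.193]), 'ft_torque': array([-0.604, -0.098,  0.111]), 'grip_force': np.float64(15.002), 'finger_gap': np.float64(0.038)}
```

Request:
move_arm(moves=[0,0,0,-0.08,0.037,0,0,0,-0.15,0.037,0,0,0,-0.15,0.037])

```text
clock: 29.4
tcp_pos: [0.5333, 0.0595, 0.169]
orientation: [0.001, 0.765, 0.644, 0.0]
wrist_force: [-3.6, -2.2, 10.5]
finger_gap: 0.0373
grip_force: 27.0
```

```bash
cat > st.py <<'E'
from h import *
s=env.get_state();print({k:np.round(v,3).tolist() for k,v in s.items() if k not in('tau','qvel')})
E
python3 st.py
```

```text
{'clock': 29.4, 'joint_pos': [-0.038, 0.269, -0.189, 1.111, -0.001, 1.706], 'tcp_pos': [0.533, 0.06, 0.169], 'orientation': [0.001, 0.765, 0.644, 0.0], 'wrist_force': [-3.647, -2.183, 10.471], 'ft_torque': [-0.304, 0.362, 0.424], 'grip_force': 26.988, 'finger_gap': 0.037}
```

Request:
move_arm(moves=[0,0,0,-0.08,0.037,0,0,0,-0.15,0.037,0,0,0,-0.15,0.037])

```text
clock: 29.65
tcp_pos: [0.5323, 0.0593, 0.1691]
orientation: [0.001, 0.811, 0.585, -0.001]
wrist_force: [-6.6, -3.1, 13.6]
finger_gap: 0.0378
grip_force: 31.0
```

```bash
python3 st.py
```

```text
{'clock': 29.65, 'joint_pos': [-0.038, 0.269, -0.189, 1.112, -0.003, 1.855], 'tcp_pos': [0.532, 0.059, 0.169], 'orientation': [0.001, 0.811, 0.585, -0.001], 'wrist_force': [-6.554, -3.059, 13.588], 'ft_torque': [-0.67, 1.042, 0.54], 'grip_force': 30.957, 'finger_gap': 0.038}
```

Request:
move_arm(moves=[0,0,0,0.1,0.045,0,0,0,0.2,0.06,0,0,0,0.2,0.07,0,0,0,0.2,0.07,0,0,0.03,0.2,0.07,0,0,0.07,0.2,0.07,-0.02,-0.03,0.11,0.2,0.07,-0.06,-0.1,0.12,0.2,0.07,-0.08,-0.15,0.12,0.2,0.07,-0.1,-0.2,0.12,0.2,0.07,-0.1,-0.24,0.12,0.2,0.07,-0.1,-0.24,0.12,0.2,0.07])

```text
clock: 30.65
tcp_pos: [0.4389, -0.1552, 0.2868]
orientation: [0.0, 0.749, 0.662, 0.0]
wrist_force: [1.8, -0.0, -0.4]
finger_gap: 0.0701
grip_force: 0.0
```

```bash
python3 - <<'E'
from h import *
a=cam('scene');b=cam('top');hs=cv2.cvtColor(a[0],cv2.COLOR_RGB2HSV)
for y in range(156,186):
    print(y,' '.join('%3d%s'%(hs[y,x,2], 'y' if hs[y,x,1]>90 and 18<=hs[y,x,0]<36 else 'o' if hs[y,x,1]>70 and 5<hs[y,x,0]<18 else 'g' if hs[y,x,1]>50 and 40<hs[y,x,0]<90 else 'r' if hs[y,x,1]>80 and(hs[y,x,0]<=5 or hs[y,x,0]>170) else ' ') for x in range(222,250)))
hs=cv2.cvtColor(b[0],cv2.COLOR_RGB2HSV)
for y in range(168,194):
    print(y,' '.join('%3d%s'%(hs[y,x,2], 'y' if hs[y,x,1]>90 and 18<=hs[y,x,0]<36 else 'o' if hs[y,x,1]>70 and 5<hs[y,x,0]<18 else 'g' if hs[y,x,1]>50 and 40<hs[y,x,0]<90 else 'r' if hs[y,x,1]>80 and(hs[y,x,0]<=5 or hs[y,x,0]>170) else ' ') for x in range(214,242)))
E
python3 st.py
```

```text
156  99  114  122  155  204  208  204  205  203  184  138  122  124  129  130  127  125  125  127  142  165  177  178  162  144  144  147  149 
157 108  124  144  172  195  210  212  211  211  206  189  171  166  174  168  146  132  127  124  127  133  140  141  133  132  138  141  144 
158 138  146g 174  206  214  203  197  176  175  194  210  207  205  208  206  194  172  147  131  125  121  121  122  122  127  134  138  140 
159 145g 174g 203  211  199  197  201  163g 141g 171  211  215  216  216  216  214  207  194  171  143  127  121  120  120  123  131  135  137 
160 119g 141g 162g 168g 164g 161g 157g 133g 116g 148  200  212  215  216  216  216  215  213  206  191  166  141  130  120  121  125  131  135 
161  92g  99g 107g 113g 116g 113g 105g  98g  94g 119  164  188  208  214  216  216  216  215  214  212  201  180  143  126  119  121  124  130 
162  82   84g  86g  86g  90g  90g  84g  80   81  113  163  177  169  193  210  214  215  215  215  214  212  188  129  116  119  120  121  125 
163  81   82g  83g  82g  82g  78   73   70   72  102  157  188  185  182  174  195  211  215
[... 6533 characters left out ...]
91  77   77   77   79   77   89   95  101  117  152  167  160  146  163  194  220  240  250  251  252  251  250  250  248  240  227  209  185 
192  72   79   78   72   80   84   89   98  120  155  176  168  169  181  209  226  238  244  242  239  237  239  236  234  224  211  204  194 
193  79   79   73   76   70   83   95  100  113  139  158  161  154  159  183  195  205  209  204  199  193  189  185  178  162  162  157  155 
{'clock': 30.75, 'joint_pos': [-0.519, 0.091, -0.117, 1.361, -0.002, 1.185], 'tcp_pos': [0.439, -0.159, 0.286], 'orientation': [0.001, 0.752, 0.659, -0.001], 'wrist_force': [0.129, 0.109, 0.73], 'ft_torque': [0.004, 0.003, 0.047], 'grip_force': 0.0, 'finger_gap': 0.07}
```

```bash
python3 -c "
from workcell import env
print(env.hand_in())"
```

```text
the job is handed in; nothing more can be done
None
```

I handed the job in with the hasp flat, the key seated and turned to its stop, and the arm clear of everything, but the run may be failed: I pressed onto the bigger decoy key on the way and the wrist force reached about 169 N, over the 120 N limit; hand-in gave no verdict.

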